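Tip the stopcock taps out of the tilt tray into the catch bin

TASK

Slide the empty catch bin along the table, without picking it up, until it stands under the open end of the tilt tray, up against the end stop. Then raise the tray by its handle until all three stopcock taps have slid out into the bin, and lower the tray gently back down onto its rest. Do not touch the taps with the gripper, and leave the other things on the table where they are.

Things in the scene. Friction and masses are not known exactly. Their poses are not given: they have to be found in the camera images.
- sorter: Grey tilt-tray stand, fixed to the table (place and yaw vary), base plate 150 x 150 mm on four 14 mm feet. Origin on the table top below the tray's hinge line; x points the way parts slide out (from handle to open end), y along the hinge, z up. Base plate at x = -165 to -15 mm, top at z = 22 mm; a hinge cheek either side of the tray at x = -49 to +6 mm, 6 mm thick at y = +-66 mm, up to z = 102 mm.
- end_stop (a point): Middle of the upper inner edge of the end stop for the bin: a fixed grey bar, top 34 mm and underside 14 mm above the table, 8 mm thick, 160 mm long along the stand's x (from x = -20 to +140 mm), on the stand's +y side, its inner face at y = +71 mm.
- lip (a point): Middle of the tray's open end at floor level, 22 mm beyond the hinge line; moves with the tray.
- hinge (a point): Centre of the tray's hinge line, 90 mm above the table; its axes are those of the stand (the hinge runs along y).
- tray (a joint): Tilt of the tray, rad: 0 level on its rest (start), grows as the handle edge is raised, at most 1.25. Aluminium, about 350 g, 178 x 118 mm, three walls 25 mm above the floor, open at the hinge end; floor's top level with the hinge line. No spring, nearly no friction: falls back if let go. Taps start to slide at about 0.45 to 0.65 rad (friction varies).
- handle (a point): Middle of the handle bar on the tray's free edge: a round steel bar 12 mm thick, 90 mm long, parallel to the hinge, on an 8 mm rod at each end. 200 mm from the hinge line and 10 mm above the floor level, so 100 mm above the table at tilt 0. Free gap of 38 mm between the bar and the tray's end wall; under the bar is free space to the table.
- bin: Loose empty catch bin, grey plastic, open at the top, 130 x 130 mm by 48 mm high, walls and floor 4 mm thick, 220 g. Origin at the centre of its underside. Starts standing on the table beside its place, on the stand's -y side, its middle 90 to 135 mm from there, turned by up to 0.22 rad from the stand's axes.
- dock (a point): Point on the table where the middle of the bin's underside belongs: 69 mm in the stand's x from the hinge line and 5 mm in its y; axes as the stand's. The bin's +y side then stands against the end stop, and its near wall 4 mm past the hinge line, clear of the base plate.
- tap1_mid (a point): Blue plastic tap with four wings (a cross 30 mm across, 8 mm thick, lying flat) and a 24 mm tall stem; 20 g. Starts standing on its wings on the tray floor. This point is on its axis 12 mm above its underside, half-way up.
- tap2_mid (a point): Blue plastic tap with four wings (a cross 30 mm across, 8 mm thick, lying flat) and a 24 mm tall stem; 20 g. Starts standing on its wings on the tray floor. This point is on its axis 12 mm above its underside, half-way up.
- tap3_mid (a point): Blue plastic tap with four wings (a cross 30 mm across, 8 mm thick, lying flat) and a 24 mm tall stem; 20 g. Starts standing on its wings on the tray floor. This point is on its axis 12 mm above its underside, half-way up.
- tap1: The same tap; origin at the centre of its underside.
- tap2: The same tap; origin at the centre of its underside.
- tap3: The same tap; origin at the centre of its underside.
- bottle_mid_mid (a point): Bystander, loose: capped bottle 47 mm across, 88 mm tall; point half-way up.
- stopwatch_mid (a point): Bystander, loose: small square bench timer 58 x 58 x 19 mm; point half-way up.
- petri_mid (a point): Bystander, loose: round lidded dish 60 mm across, 16 mm high; point half-way up.

How it is judged (in metres and radians):
On the way, in this order (a step that is already met when the one before it is completed fails the run):
1. the bin stands under the open end of the tray, at the end stop, while the tray is still down (x of bin in the frame of dock between -0.025 and 0.025 m and y of bin in the frame of dock between -0.025 and 0.025 m and angle between bin's own z axis and vertical below 0.1 rad and value of joint tray below 0.1 rad), for 0.2 s.
2. the tray is raised by its handle, to more than 0.3 rad (value of joint tray above 0.3 rad), for 0.1 s.
3. all three taps have left the tray for the bin (x of tap1_mid in the frame of bin between -0.063 and 0.063 m and y of tap1_mid in the frame of bin between -0.063 and 0.063 m and z of tap1_mid in the frame of bin between 0 and 0.048 m and x of tap2_mid in the frame of bin between -0.063 and 0.063 m and y of tap2_mid in the frame of bin between -0.063 and 0.063 m and z of tap2_mid in the frame of bin between 0 and 0.048 m and x of tap3_mid in the frame of bin between -0.063 and 0.063 m and y of tap3_mid in the frame of bin between -0.063 and 0.063 m and z of tap3_mid in the frame of bin between 0 and 0.048 m), for 0.1 s.
At the end, for the whole second after the job is handed in: All three taps lie inside the bin at rest (below its rim), the bin stands upright on the table within 25 mm of its place in each direction, and the tray is back on its rest (below 0.03 rad) (all of step 3 and x of bin in the frame of dock between -0.025 and 0.025 m and y of bin in the frame of dock between -0.025 and 0.025 m and angle between bin's own z axis and vertical below 0.1 rad and linear speed of each of tap1, tap2, tap3, bin below 0.03 m/s and value of joint tray below 0.03 rad); the robot touches nothing.
It fails at once if the tray dropped or slammed: falling faster than 2 rad/s (0.4 m/s at the handle) (velocity of joint tray below -2 rad/s).
It fails at once if a tap touched by the gripper or arm (contact force between any of the fingers, the arm and tap1 above 0.3 N or contact force between any of the fingers, the arm and tap2 above 0.3 N or contact force between any of the fingers, the arm and tap3 above 0.3 N).
It fails at once if the bin picked up (more than 20 mm off the table) (height (world z) of bin above 0.02 m).
It fails at once if the bottle, the timer or the dish beside the stand moved by more than 30 mm (distance of any of bottle_mid_mid, stopwatch_mid, petri_mid from where it was at the start of the episode above 0.03 m).
It also fails if it takes over 56 s, if anything falls off the work surface, if the arm or the gripper's body presses on something with over 40 N, if the wrist force passes 120 N, or if a joint passes its speed limit or range.

ROBOT

A 6-joint arm with a two-finger parallel gripper is mounted at the origin on the work surface; the furniture and walls round the work are solid. World frame = base frame: x ahead of the robot, y to its left, z up, the work surface at z = 0. Lengths are in mm, angles in rad, forces in N, time in s.
With the tool pointing down it reaches from about 350 to 875 mm from the base axis. Payload 4.2 kg.
Tool frame: the origin (TCP) lies midway between the tips of the shut fingers; the grasp point (between the pads) lies 19 mm behind it; z points along the fingers, y is the direction in which the jaws open and shut (so a half turn about z gives the same grasp; the last joint's range is limited). The gripper opens to 85 mm and grips with 20 to 120 N. Pads are 22 mm wide; open, the fingers measure 114 mm over their backs; the gripper's body (76 mm by 85 mm) begins 54 mm behind the grasp point. The pads swing forward as they close: fully open they stand 13 mm farther back than shut.
Start: joints at [1.498, 0.385, 0.008, 0, -1.194, -0.259], TCP at [203.558, 590.9, 199.512] pointing down, gripper open.
Joint ranges: [-3.14, 3.14], [-1.21, 2.06], [-1.07, 1.41], [-3.16, 2.05], [-2.99, -0.16], [-3.1, 3.1]. Speed limits (rad/s): [2.79, 2.79, 3.14, 3.14, 3.14, 3.14].

INTERFACE

Orientations are given as a unit quaternion [x, y, z, w].
In Python, from bench import arm gives the robot as it stands. The module is installed in compiled form; this text tells all that it offers.
- The arm moves only by the tool drive_tool, never from a script. Its argument "moves" is a list that holds one entry, the list of rows, each a list of 7 numbers: the opening, from 0 (shut) to 1 (fully open), then the shift along the tool's x, y, z in m, then the turn, a rotation vector about the tool's x, y, z in rad. In form: [[[hand, dx, dy, dz, wx, wy, wz], ...]]. A call has 1 to 20 rows; each row shifts and turns the pose as measured when the row begins, along the tool's axes as they then stand; what a row does not reach is not made up. A row lasts 1/10 s, in which the tool goes at most 50 mm and 8.59 degrees, less where a joint would pass 70% of its speed; a pose out of reach is approached as far as the arm can. A call with a gripper value outside its range is refused whole. The fingers move at their own pace and stop on an object; the grip force is fixed at half the most. Time passes only in rows, so rows that do not move let the fingers close. It gives the time, the measured TCP pose, the force and the opening at its end, in the units of the state.
- arm.read_state(): the state, without advancing time (a new reading comes with each control period).
- arm.get_image(name): name is "side" or "top"; returns (picture, depth): 384x512x3 uint8, red, green, blue; 384x512 float32, mm along the optical axis (not along the pixel's ray), 0 where there is no reading.
- arm.camera_params(name): a dict with "fov_y" (degrees; the focal length in pixels is half the picture's height over the tangent of half this angle, whatever the lens; pixels are square), "cx", "cy" (the principal point, pixels), "k1" (the pictures are not rectified: a ray, as slopes to the right and down, at radius r is drawn at 1 + k1 r^2 times it, then the intrinsics apply), "world_from_camera" (4x4, takes a point from camera to world coordinates). Camera axes: x right, y down, z forward; pixel columns grow to the right and rows downward; lengths in mm; the calibration is good to about 2 mm. A picture is of the moment at which its call begins. camera_params takes no time and is no camera call.
- arm.job_done(): hands the job in, once; it reports no verdict.
The state is a dict: "clock": time; "joints": joint angles; "joint_vel": joint speeds; "joint_efforts": joint torques, N m; "position": TCP position; "ee_rot": TCP orientation; "contact_force": force on the tool from outside, world axes, zero at the start; "wrist_torque": the same for the moment, N m; "gripper_width": finger opening in mm.
Only numpy, scipy, OpenCV 4.12 (cv2) and the standard library are available. Lean on these libraries where they do the work, as an engineer would, in place of code of your own. Each camera call takes 0.05 s, during which the arm holds its last target.

## Working session

There is one attempt and no reset: what is moved stays moved. The work goes in short steps, Python scripts to look and compute and a tool call to move; the robot and the scene stay as the last step left them, time stands still between calls to the robot, and variables do not carry over. Pictures are saved under pics/ and viewed, and the job is handed in when it is done.

Besides the shell and the picture viewer there is one more tool, called after "Request:" as name([rows], argument=value, ...), one row to a line, values as JSON. drive_tool: Moves the arm, as the interface text tells. Its arguments: {"type":"object","properties":{"moves":{"type":"array","items":{"type":"array","items":{"type":"array","items":{"type":"number"}}}}},"required":["moves"]}

```bash
mkdir -p pics; cat > h.py <<'E'
import numpy as np,cv2
from bench import arm
def snap(n,f):
    im,d=arm.get_image(n); np.savez(f'pics/{f}.npz',im=im,d=d); cv2.imwrite(f'pics/{f}.png',im[:,:,::-1]); return im,d
def K(n):
    p=arm.camera_params(n); f=192/np.tan(np.radians(p['fov_y'])/2); return p,f
def ray(n,u,v):
    p,f=K(n); x=(u-p['cx'])/f; y=(v-p['cy'])/f; a,b=x,y
    for _ in range(30):
        s=1+p['k1']*(a*a+b*b); a,b=x/s,y/s
    return np.array([a,b,1.]),np.array(p['world_from_camera'])
def atz(n,u,v,z):
    r,T=ray(n,u,v); d=T[:3,:3]@r; o=T[:3,3]; return o+d*(z-o[2])/d[2]
def atd(n,u,v,d):
    r,T=ray(n,u,v); return T[:3,:3]@(r*d)+T[:3,3]
def proj(n,P):
    p,f=K(n); T=np.array(p['world_from_camera']); c=T[:3,:3].T@(np.array(P)-T[:3,3]); a=c[:2]/c[2]; a=a*(1+p['k1']*(a@a)); return a*f+[p['cx'],p['cy']]
E
python3 - <<'E'
from h import *
for n in('top','side'):
    im,d=snap(n,n+'0'); p,f=K(n); print(n,f,p['cx'],p['cy'],p['k1']);print(np.round(p['world_from_camera'],3))
    cv2.imwrite(f'pics/{n}0b.png',cv2.resize(im[:,:,::-1],(800,600),interpolation=cv2.INTER_CUBIC))
print(arm.read_state())
E
```

```text
top 467.3576172937556 262.77180900188574 191.96938863042732 -0.11973484643132973
[[-6.000000e-03 -9.960000e-01  8.900000e-02  3.884190e+02]
 [-1.000000e+00  6.000000e-03 -4.000000e-03  2.141060e+02]
 [ 3.000000e-03 -8.900000e-02 -9.960000e-01  1.385419e+03]
 [ 0.000000e+00  0.000000e+00  0.000000e+00  1.000000e+00]]
side 495.8649894928576 254.29687574085332 189.66688494898372 -0.016254737199321297
[[ 9.22000e-01 -2.69000e-01  2.80000e-01  1.84268e+02]
 [-3.88000e-01 -6.72000e-01  6.30000e-01 -4.99619e+02]
 [ 1.90000e-02 -6.90000e-01 -7.24000e-01  9.22530e+02]
 [ 0.00000e+00  0.00000e+00  0.00000e+00  1.00000e+00]]
{'clock': 0.1, 'joints': array([ 1.49761093e+00,  3.85527373e-01,  6.73109059e-03, -4.08739064e-04,
       -1.19401294e+00, -2.58604588e-01]), 'joint_vel': array([ 4.34245257e-04, -9.20682441e-05,  3.22260333e-03,  4.81462949e-04,
        5.04396930e-04, -1.02808918e-03]), 'joint_efforts': array([-6.57991022e-04, -3.93318951e+01,  1.88928902e+01,  4.19797897e+00,
       -2.58701941e-03,  5.47788289e-06]), 'position': array([203.38559537, 590.34953249, 198.49385105]), 'ee_rot': array([ 9.86257987e-01, -1.65209365e-01, -9.59680881e-05,  1.01971369e-03]), 'contact_force': array([-0.62416102,  1.43213466,  0.10600953]), 'wrist_torque': array([ 0.04220854,  0.02290047, -0.0427786 ]), 'gripper_width': 85.50843760653414}
```

View pics/top0b.png

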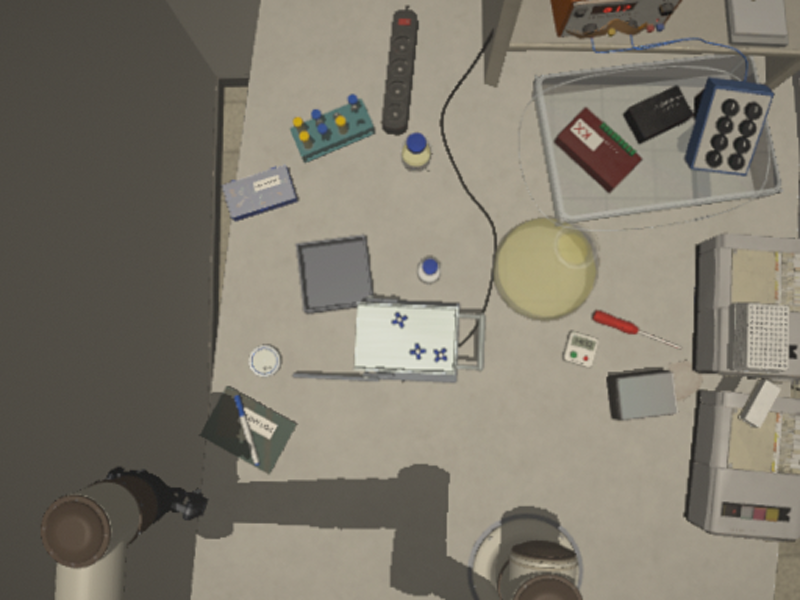

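View pics/side0b.png

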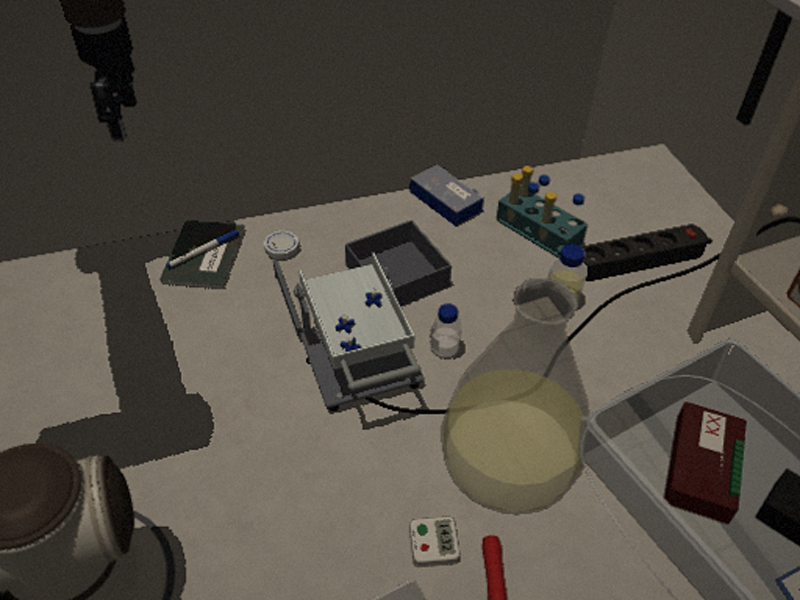

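```bash
python3 - <<'E'
from h import *
im=cv2.imread('pics/top0.png')
cv2.imwrite('pics/c1.png',cv2.resize(im[145:250,180:315],None,fx=5.9,fy=5.7,interpolation=cv2.INTER_CUBIC)[:600,:800])
im=cv2.imread('pics/side0.png')
cv2.imwrite('pics/c2.png',cv2.resize(im[130:270,165:305],(600,600),interpolation=cv2.INTER_CUBIC))
E
```

```text
(no output)
```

View pics/c1.png

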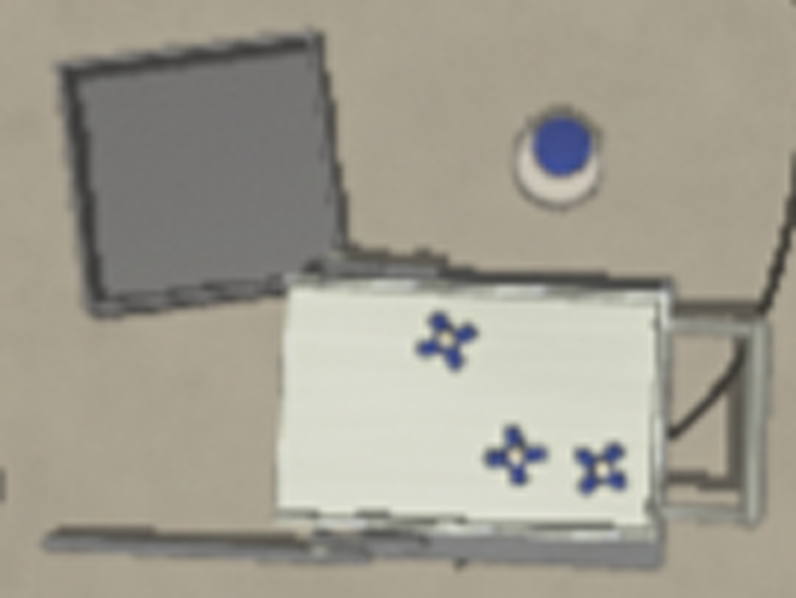

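View pics/c2.png

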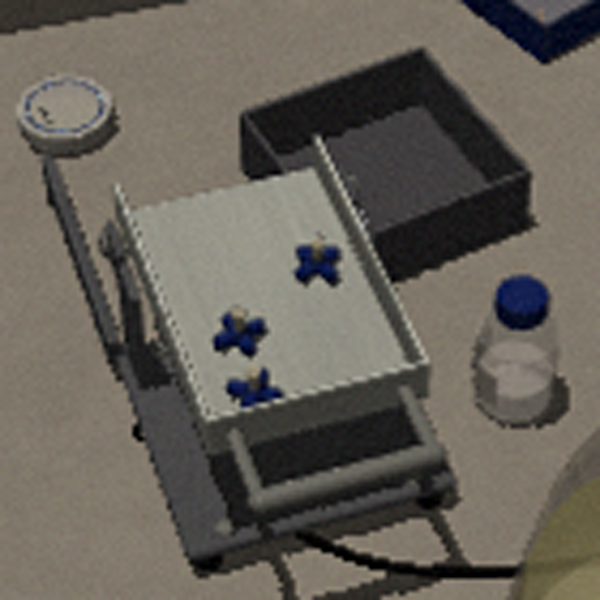

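```bash
python3 - <<'E'
from h import *
from scipy.optimize import least_squares
c=lambda x,y:(180+x/5.9,145+y/5.7)
# stand: known pts (stand frame) -> crop px
S=[((-206,-45-4,100),(768,305)),((-206,49,100),(757,522)),((22,-58,92),(290,280)),((22,58,92),(279,515)),((140,71,34),(47,530)),((140,79,34),(45,548)),((-156,-59,115),(670,283)),((-156,59,115),(660,518))]
R=lambda a:np.array([[np.cos(a),-np.sin(a)],[np.sin(a),np.cos(a)]])
def res(p,pts):
    o=[]
    for P,px in pts:
        xy=R(p[2])@np.array(P[:2])+p[:2]
        o.append(proj('top',[*xy,P[2]])-np.array(c(*px)))
    return np.ravel(o)
o=atz('top',*c(320,400),90)
s=least_squares(res,[o[0],o[1],np.pi/2],args=(S,)); print('stand',s.x,np.round(res(s.x,S).reshape(-1,2),2).tolist())
B=[((65,-65,48),(63,65)),((-65,-65,48),(320,35)),((-65,65,48),(348,250)),((65,65,48),(93,313))]
b0=atz('top',*c(206,170),48)
b=least_squares(res,[b0[0],b0[1],np.pi/2],args=(B[:2]+B[3:],)); print('bin',b.x,np.round(res(b.x,B).reshape(-1,2),2).tolist())
def fr(P): return R(s.x[2]).T@(np.array(P)[:2]-s.x[:2])
print('bin in stand',fr(b.x),b.x[2]-s.x[2])
W=lambda x,y: R(s.x[2])@[x,y]+s.x[:2]
for nm,q in dict(dock=(69,5),handle=(-200,0),stop_end=(140,75)).items(): print(nm,W(*q))
print('bottle',atz('top',*c(561,145),88), 'base',atz('top',*c(558,165),30))
for nm,q,z in(('petri',(265/1.5625,360/1.5625),16),('timer',(580/1.5625,348/1.5625),19),('bottle2',(416/1.5625,145/1.5625),88)): print(nm,atz('top',*q,z),fr(atz('top',*q,z)))
print('bott st',fr(atz('top',*c(561,145),88)))
d=np.load('pics/top0.npz')['d']
for q in((480,400),(750,412),(561,145),(200,180)):
    u,v=c(*q);print(q,atd('top',u,v,d[int(v),int(u)]))
np.save('fit.npy',np.r_[s.x,b.x])
E
```

```text
stand [441.70759522 284.90770907   1.5311412 ] [[0.57, 0.66], [1.53, -1.84], [-0.61, -0.72], [-0.38, -0.09], [-0.5, 0.24], [-0.28, -0.14], [-0.42, -0.15], [0.04, 1.98]]
bin [556.48401849 346.30345219   1.69027467] [[-0.25, -0.17], [0.61, -0.52], [1.27, 6.09], [-0.36, 0.67]]
bin in stand [  65.8977571  -112.25217246] 0.1591334672127711
dock [439.44701278 354.0516876 ]
handle [433.77864812  85.06494138]
stop_end [372.31682031 427.77100162]
bottle [564.64355569 174.59041711  88.        ] base [562.18650403 174.40240233  30.        ]
petri [399.16449315 483.35318921  16.        ] [196.6028599   50.37697489]
timer [ 417.78199207 -109.10844248   19.        ] [-394.65491541    8.28612764]
bottle2 [788.71720169 197.74874803  88.        ] [ -73.33333594 -350.19219481]
bott st [-105.35680111 -127.21281281]
(480, 400) [439.59280214 213.78139666  90.35430638]
(750, 412) [432.23813322  88.80036783 109.66112131]
(561, 145) [564.75536632 174.56534503  87.17681367]
(200, 180) [558.57487474 354.33641857   5.42095942]
```

```bash
cat >> h.py <<'E'
from scipy.spatial.transform import Rotation as Ro
F=np.load('fit.npy')
def R2(a): return np.array([[np.cos(a),-np.sin(a)],[np.sin(a),np.cos(a)]])
def W(x,y,a=None):
    return R2(F[2])@[x,y]+F[:2]
def plan(P,yang):
    """shift in tool frame to reach P, with rotvec (tool) to be down with tool y at angle yang mod pi"""
    s=arm.read_state(); r=Ro.from_quat(s['ee_rot']); best=None
    for k in(0,np.pi):
        y=np.array([np.cos(yang+k),np.sin(yang+k),0]); z=np.array([0,0,-1.]); x=np.cross(y,z)
        t=Ro.from_matrix(np.c_[x,y,z]); rv=(r.inv()*t).as_rotvec()
        if best is None or np.linalg.norm(rv)<np.linalg.norm(best[0]): best=(rv,t)
    d=np.array(P)-s['position']
    print('t',round(s['clock'],2),'pos',np.round(s['position'],1),'rv',np.round(best[0],3),'shift before rot mm',np.round(r.inv().apply(d),1),'after rot',np.round(best[1].inv().apply(d),1),'w',round(s['gripper_width'],1),'F',np.round(s['contact_force'],1))
E
python3 - <<'E'
from h import *
w=R2(F[5])@[15,-63]+F[3:5]; print(w)
plan([*w,110],F[5]+np.pi/2)
E
```

```text
[617.24697411 368.7057562 ]
t 0.1 pos [203.4 590.3 198.5] rv [ 2.000e-03 -1.000e-03  1.119e+00] shift before rot mm [463.5  74.5  88.7] after rot [ 269.4 -384.5   88.5] w 85.5 F [-0.6  1.4  0.1]
```

Request:
drive_tool([
  [[0.6, 0, 0, 0, 0, 0, 0.14], [0.6, 0, 0, 0, 0, 0, 0.14], [0.6, 0, 0, 0, 0, 0, 0.14], [0.6, 0, 0, 0, 0, 0, 0.14], [0.6, 0, 0, 0, 0, 0, 0.14], [0.6, 0, 0, 0, 0, 0, 0.14], [0.6, 0, 0, 0, 0, 0, 0.14], [0.6, 0, 0, 0, 0, 0, 0.14], [0.6, 0.027, -0.038, 0, 0, 0, 0], [0.6, 0.027, -0.038, 0, 0, 0, 0], [0.6, 0.027, -0.038, 0, 0, 0, 0], [0.6, 0.027, -0.038, 0, 0, 0, 0], [0.6, 0.027, -0.038, 0, 0, 0, 0], [0.6, 0.027, -0.038, 0.01, 0, 0, 0], [0.6, 0.027, -0.038, 0.01, 0, 0, 0], [0.6, 0.027, -0.038, 0.01, 0, 0, 0], [0.6, 0.027, -0.038, 0.02, 0, 0, 0], [0.6, 0.027, -0.038, 0.02, 0, 0, 0]],
])

```text
clock: 1.9
position: [605.9, 342.6, 122.5]
ee_rot: [0.736, -0.677, 0.003, 0.006]
contact_force: [0.5, 1.0, 0.3]
gripper_width: 51.4
```

```bash
python3 - <<'E'
from h import *
w=R2(F[5])@[15,-63]+F[3:5]
plan([*w,80],F[5]+np.pi/2)
im,d=snap('top','top1')
cv2.imwrite('pics/c3.png',cv2.resize(im[110:250,160:330,::-1],None,fx=4.5,fy=4.2,interpolation=cv2.INTER_CUBIC))
E
```

```text
t 1.9 pos [605.9 342.6 122.5] rv [ 0.005 -0.013 -0.037] shift before rot mm [-25.6 -13.7  42.1] after rot [-24.6 -14.4  42.5] w 51.4 F [0.5 1.  0.3]
```

Request:
drive_tool([
  [[0.6, -0.0125, -0.007, 0.01, 0.005, -0.013, -0.037], [0.6, -0.0125, -0.007, 0.01, 0, 0, 0], [0.6, 0, 0, 0.01, 0, 0, 0], [0.6, 0, 0, 0.01, 0, 0, 0], [0.6, 0, 0, 0, 0, 0, 0]],
])

```text
clock: 2.45
position: [620.9, 360.4, 69.6]
ee_rot: [0.744, -0.668, -0.001, 0.007]
contact_force: [-0.6, -0.1, -0.2]
gripper_width: 51.5
```

```bash
python3 - <<'E'
from h import *
w=R2(F[5])@[15,-63]+F[3:5]
plan([*w,20],F[5]+np.pi/2)
im,d=snap('top','top1')
cv2.imwrite('pics/c3.png',cv2.resize(im[110:250,160:330,::-1],None,fx=4.5,fy=4.2,interpolation=cv2.INTER_CUBIC))
im,d=snap('side','side1')
cv2.imwrite('pics/c4.png',cv2.resize(im[80:230,200:350,::-1],(600,600),interpolation=cv2.INTER_CUBIC))
E
```

```text
t 2.45 pos [620.9 360.4  69.6] rv [ 0.012 -0.009 -0.012] shift before rot mm [-9.1  2.1 49.5] after rot [-8.7  2.6 49.6] w 51.5 F [-0.6 -0.1 -0.2]
```

View pics/c3.png

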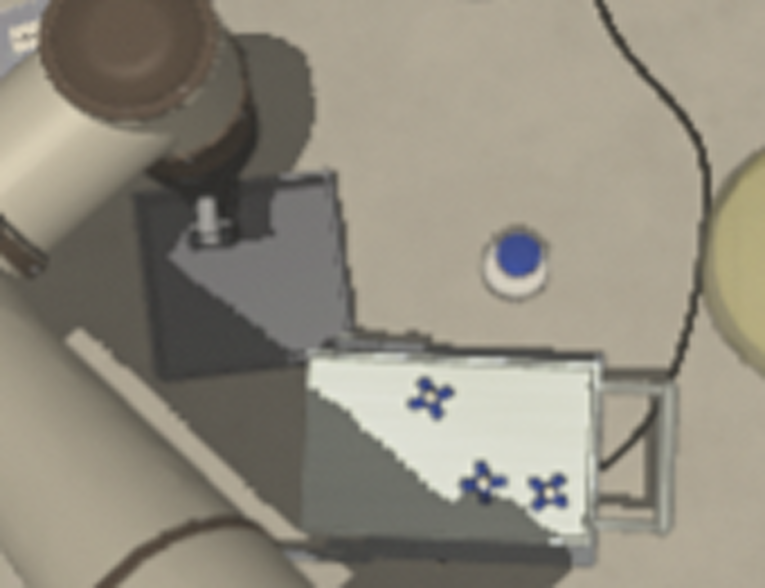

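View pics/c4.png

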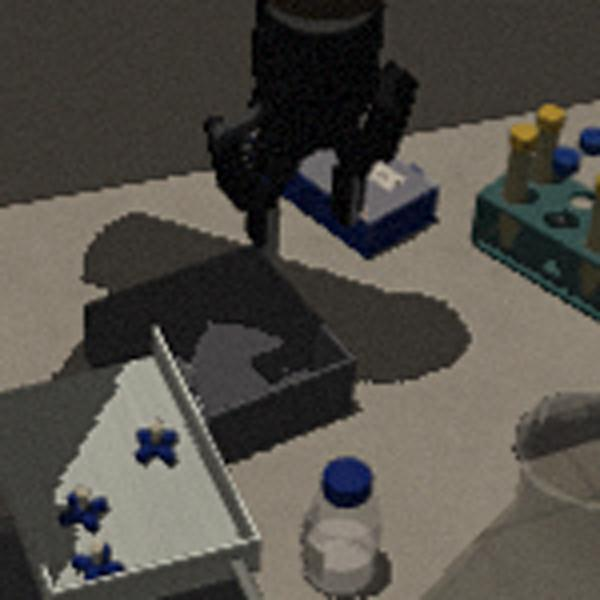

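Request:
drive_tool([
  [[0.6, -0.006, 0.002, 0.01, 0.012, -0.009, -0.012], [0.6, 0, 0, 0.01, 0, 0, 0], [0.6, 0, 0, 0.01, 0, 0, 0], [0.6, 0, 0, 0.01, 0, 0, 0], [0.6, 0, 0, 0, 0, 0, 0], [0.6, 0, 0, 0, 0, 0, 0]],
])

```text
clock: 3.15
position: [620.5, 368.4, 34.1]
ee_rot: [0.749, -0.663, 0.001, -0.005]
contact_force: [0.7, -0.8, 0.2]
gripper_width: 51.2
```

```bash
python3 - <<'E'
from h import *
w=R2(F[5])@[15,-63]+F[3:5]
plan([*w,20],F[5]+np.pi/2)
E
```

```text
t 3.15 pos [620.5 368.4  34.1] rv [-0.009  0.005  0.002] shift before rot mm [-0.6  3.3 14. ] after rot [-0.6  3.2 14.1] w 51.2 F [ 0.7 -0.8  0.2]
```

Request:
drive_tool([
  [[0.6, 0, 0.003, 0.006, -0.009, 0.005, 0], [0.6, 0, 0, 0.005, 0, 0, 0], [0.6, 0, 0, 0, 0, 0, 0], [0.3, 0, 0, 0, 0, 0, 0], [0.1, 0, 0, 0, 0, 0, 0], [0, 0, 0, 0, 0, 0, 0], [0, 0, 0, 0, 0, 0, 0], [0, 0, 0, 0, 0, 0, 0], [0, 0, 0, 0, 0, 0, 0]],
])

```text
clock: 4.05
position: [618.4, 368.4, 23.5]
ee_rot: [0.749, -0.663, 0.0, -0.001]
contact_force: [-0.1, 0.4, -0.4]
gripper_width: 0.2
```

```bash
python3 - <<'E'
from h import *
w=R2(F[5])@[15,-63]+F[3:5]
plan([*w,20],F[5]+np.pi/2)
im,d=snap('side','side2')
cv2.imwrite('pics/c4.png',cv2.resize(im[80:230,200:350,::-1],(600,600),interpolation=cv2.INTER_CUBIC))
E
```

```text
t 4.05 pos [618.4 368.4  23.5] rv [-0.002  0.     0.002] shift before rot mm [-0.5  1.1  3.5] after rot [-0.5  1.1  3.5] w 0.2 F [-0.1  0.4 -0.4]
```

View pics/c4.png

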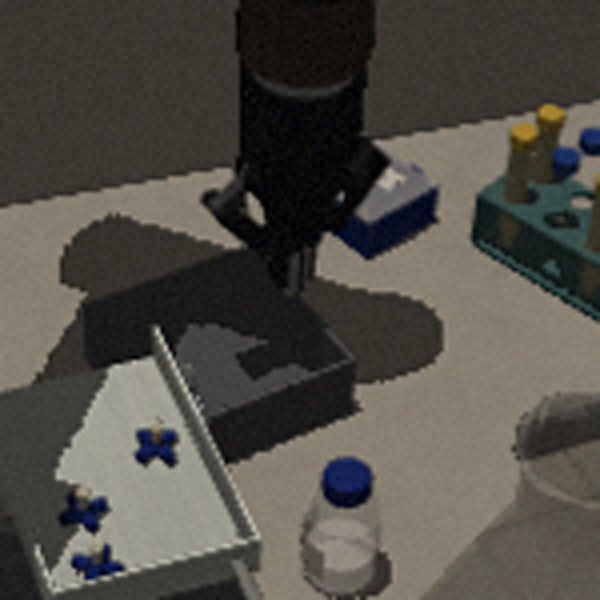

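```bash
python3 - <<'E'
from h import *
im=np.load('pics/side2.npz')['im']; 
u0,v0=200,80
cr=cv2.resize(im[130:200,210:300,::-1],(800,622),interpolation=cv2.INTER_CUBIC)[:600]
s=800/90
for (x,y,c) in((65,-65,(0,0,255)),(-65,-65,(0,255,0)),(-65,65,(255,0,0)),(65,65,(255,255,0))):
  for z in(0,48):
    q=proj('side',[*(R2(F[5])@[x,y]+F[3:5]),z]); cv2.circle(cr,(int((q[0]-210+.5)*s),int((q[1]-130+.5)*s)),5,c,2)
st=arm.read_state(); q=proj('side',st['position']); cv2.drawMarker(cr,(int((q[0]-210+.5)*s),int((q[1]-130+.5)*s)),(0,255,255),0,20)
cv2.imwrite('pics/c5.png',cr)
im=np.load('pics/top1.npz')['im']
E
```

```text
(no output)
```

View pics/c5.png

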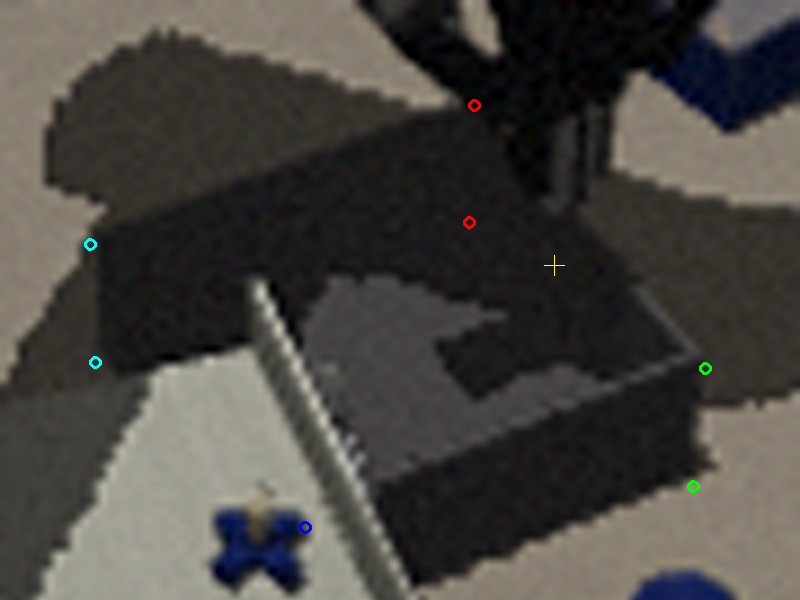

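```bash
python3 - <<'E'
from h import *
z=np.load('pics/side2.npz'); im=z['im']; d=z['d']
cr=np.clip(im[130:180,250:300,::-1].astype(float)*3,0,255).astype(np.uint8)
cv2.imwrite('pics/c6.png',cv2.resize(cr,(600,600),interpolation=cv2.INTER_NEAREST))
print(np.round(d[140:168:2,262:286:2]).astype(int))
print([ [np.round(atd('side',u,v,d[v,u])).astype(int).tolist() for u in (270,272,274,276,278)] for v in (146,150,154,158)])
E
```

```text
[[1229 1236 1237 1245 1251 1246 1250 1263 1256 1418 1418 1413]
 [1336 1236 1247 1249 1255 1251 1258 1263 1275 1403 1402 1405]
 [1339 1335 1325 1274 1259 1268 1263 1269 1280 1405 1396 1397]
 [1347 1338 1326 1277 1267 1278 1272 1275 1285 1394 1394 1393]
 [1348 1341 1331 1284 1274 1274 1274 1282 1290 1387 1391 1391]
 [1359 1347 1332 1326 1278 1278 1280 1286 1379 1379 1386 1387]
 [1363 1355 1339 1328 1315 1283 1286 1372 1379 1381 1379 1377]
 [1368 1359 1343 1331    0 1306 1299 1376 1372 1370 1374 1369]
 [1355 1360 1350 1341 1323 1319 1303 1298 1371 1370 1361 1365]
 [1353 1351 1356 1346 1330 1317 1312 1300 1293 1368 1364 1362]
 [1348 1348 1344 1353 1336 1323 1314 1299 1292 1284 1359 1358]
 [1341 1345 1338 1343 1339 1327 1319 1304 1296 1288 1275 1352]
 [1342 1332 1338 1340 1335 1332 1320 1308 1297 1286 1276 1274]
 [1328 1329 1337 1329 1328 1331 1326 1315 1307 1291 1285 1269]]
[[[606, 358, 83], [614, 364, 76], [617, 358, 79], [623, 358, 78], [631, 363, 71]], [[607, 359, 68], [611, 357, 69], [617, 357, 67], [624, 358, 64], [661, 418, 2]], [[184, -500, 923], [618, 369, 43], [620, 362, 48], [651, 411, -4], [655, 406, -1]], [[618, 380, 19], [619, 369, 28], [622, 364, 31], [623, 354, 39], [625, 347, 44]]]
```

View pics/c6.png

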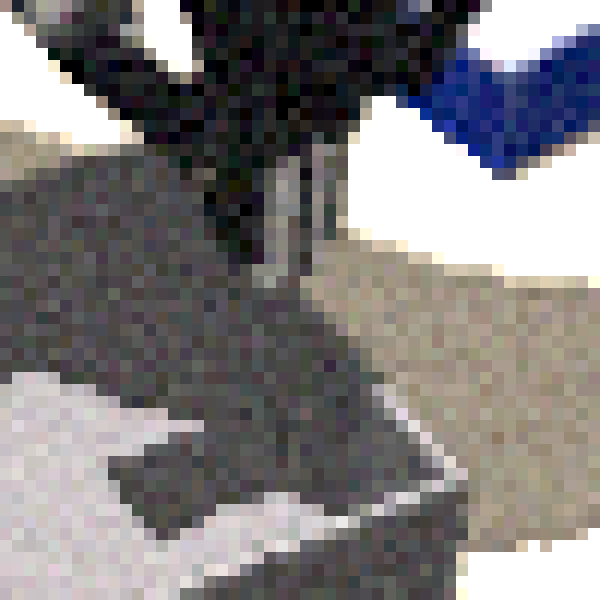

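```bash
python3 - <<'E'
from h import *
for f in('side0','side1','side2'):
    z=np.load(f'pics/{f}.npz'); d=z['d']; H,Wd=d.shape
    uu,vv=np.meshgrid(np.arange(Wd),np.arange(H)); p,fo=K('side')
    x=(uu-p['cx'])/fo;y=(vv-p['cy'])/fo;a,b=x,y
    for _ in range(10): s=1+p['k1']*(a*a+b*b);a,b=x/s,y/s
    P=np.stack([a*d,b*d,d],-1)@np.array(p['world_from_camera'])[:3,:3].T+np.array(p['world_from_camera'])[:3,3]
    c={'side0':(203,590),'side1':(621,360),'side2':(618,368)}[f]
    m=(np.hypot(P[...,0]-c[0],P[...,1]-c[1])<60)&(d>0)
    print(f)
    for lo in range(0,260,10):
        k=m&(P[...,2]>=lo)&(P[...,2]<lo+10)
        if k.sum(): print(lo,k.sum(),P[k].mean(0).round(),P[k].min(0).round(),P[k].max(0).round())
E
```

```text
side0
0 233 [208. 572.   4.] [144. 532.   0.] [263. 607.  10.]
10 40 [244. 567.  11.] [221. 537.  10.] [259. 606.  15.]
230 1 [208. 637. 240.] [208. 637. 240.] [208. 637. 240.]
240 48 [205. 596. 246.] [177. 539. 241.] [228. 635. 250.]
250 61 [200. 577. 255.] [176. 533. 251.] [227. 633. 260.]
side1
0 497 [603. 367.   3.] [561. 304.   0.] [678. 419.  10.]
10 59 [619. 372.  15.] [604. 323.  10.] [626. 419.  19.]
20 60 [619. 371.  25.] [601. 316.  20.] [627. 418.  30.]
30 72 [619. 368.  35.] [604. 310.  30.] [627. 419.  40.]
40 93 [621. 359.  45.] [605. 303.  40.] [631. 419.  50.]
50 1 [621. 358.  50.] [621. 358.  50.] [621. 358.  50.]
100 13 [631. 358. 108.] [590. 347. 104.] [653. 370. 110.]
110 45 [619. 355. 116.] [581. 343. 110.] [660. 372. 120.]
120 51 [623. 356. 125.] [581. 343. 120.] [660. 377. 130.]
130 52 [620. 356. 135.] [582. 344. 130.] [663. 375. 140.]
140 44 [629. 354. 145.] [581. 343. 140.] [680. 373. 150.]
150 116 [618. 355. 156.] [563. 340. 150.] [680. 376. 160.]
160 109 [622. 356. 165.] [562. 340. 160.] [679. 380. 170.]
170 123 [620. 355. 175.] [565. 339. 170.] [679. 377.
[... 1284 characters left out ...]
40 149 [617. 359. 145.] [558. 347. 140.] [678. 384. 150.]
150 126 [609. 356. 155.] [562. 345. 150.] [672. 377. 160.]
160 78 [603. 356. 164.] [576. 343. 160.] [660. 371. 170.]
170 31 [584. 358. 174.] [577. 351. 170.] [598. 373. 180.]
180 72 [602. 343. 186.] [579. 329. 180.] [649. 371. 190.]
190 96 [605. 342. 195.] [579. 328. 190.] [647. 374. 200.]
200 100 [603. 341. 205.] [580. 327. 200.] [646. 377. 210.]
210 114 [604. 342. 215.] [579. 327. 210.] [644. 377. 220.]
220 175 [607. 344. 226.] [579. 329. 220.] [650. 383. 230.]
230 44 [605. 343. 233.] [584. 334. 230.] [641. 382. 240.]
240 92 [603. 340. 246.] [577. 325. 241.] [653. 378. 250.]
250 129 [604. 339. 255.] [577. 326. 250.] [650. 382. 260.]
```

```bash
python3 - <<'E'
from h import *
for z in(23,40,50,55,60,70): print(z,proj('side',[616,357,z]).round(1))
im,d=snap('top','top2')
cv2.imwrite('pics/c7.png',cv2.resize(np.clip(im[120:220,170:270,::-1].astype(float)*1.7,0,255).astype(np.uint8),(600,600),interpolation=cv2.INTER_CUBIC))
E
```

```text
23 [272.8 162.5]
40 [273.1 157.8]
50 [273.3 154.9]
55 [273.4 153.5]
60 [273.5 152.1]
70 [273.6 149.2]
```

View pics/c7.png

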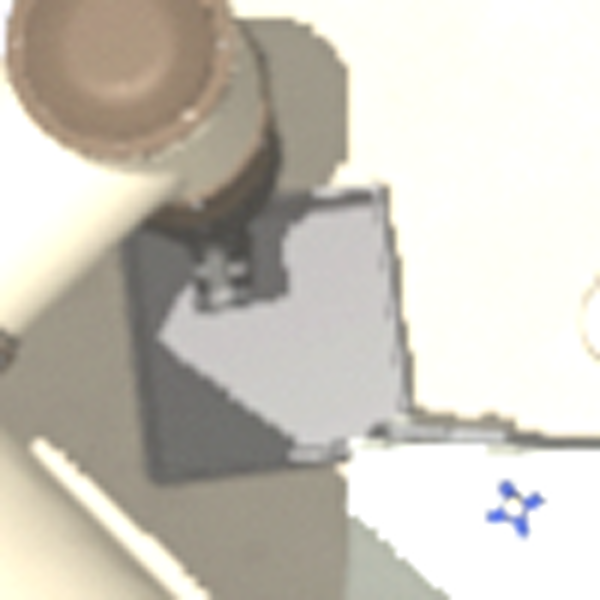

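Request:
drive_tool([
  [[0.6, 0, 0, 0, 0, 0, 0], [0.6, 0, 0, 0, 0, 0, 0], [0.6, 0, 0, 0, 0, 0, 0], [0.6, 0, 0, 0, 0, 0, 0], [0.6, 0, 0, 0.007, 0, 0, 0], [0.6, 0, 0, 0.007, 0, 0, 0], [0.6, 0, 0, 0.006, 0, 0, 0], [0.6, 0, 0, 0.004, 0, 0, 0], [0.6, 0, 0, 0, 0, 0, 0]],
])

```text
clock: 5.05
position: [617.8, 368.0, -3.6]
ee_rot: [0.749, -0.663, 0.0, 0.0]
contact_force: [1.0, 0.8, 0.4]
gripper_width: 51.4
```

```bash
python3 - <<'E'
from h import *
w=R2(F[5])@[15,-63]+F[3:5]
plan([*w,20],F[5]+np.pi/2)
im,d=snap('side','side3')
cr=np.clip(im[110:190,230:310,::-1].astype(float)*3,0,255).astype(np.uint8)
cv2.imwrite('pics/c8.png',cv2.resize(cr,(600,600),interpolation=cv2.INTER_NEAREST))
E
```

```text
t 5.05 pos [617.8 368.   -3.6] rv [-0.    -0.001  0.001] shift before rot mm [ -0.8   0.5 -23.6] after rot [ -0.8   0.5 -23.6] w 51.4 F [1.  0.8 0.4]
```

View pics/c8.png

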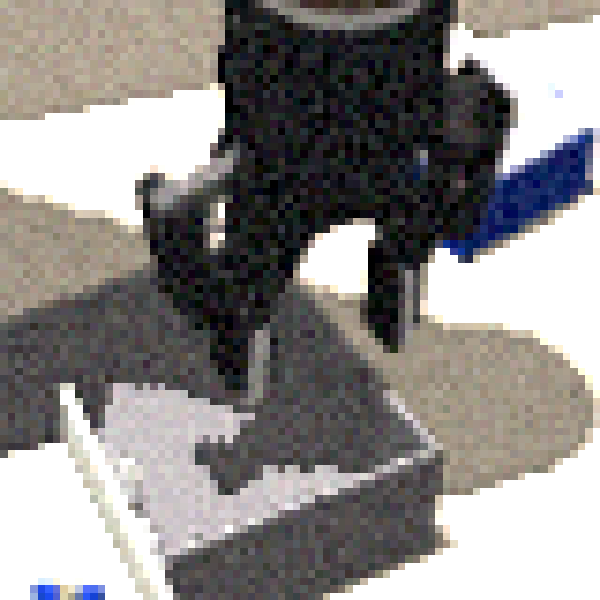

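Request:
drive_tool([
  [[0.3, 0, 0, 0, 0, 0, 0], [0.1, 0, 0, 0, 0, 0, 0], [0, 0, 0, 0, 0, 0, 0], [0, 0, 0, 0, 0, 0, 0], [0, 0, 0, 0, 0, 0, 0], [0, 0, 0, 0, 0, 0, 0]],
])

```text
clock: 5.7
position: [618.9, 368.5, -2.3]
ee_rot: [0.749, -0.663, 0.001, -0.001]
contact_force: [0.4, 0.5, -1.4]
gripper_width: 2.5
```

```bash
python3 - <<'E'
from h import *
w=R2(F[5])@[15,-63]+F[3:5]
plan([*w,20],F[5]+np.pi/2)
# target: dock x+5
t=W(69+5+15,4-63); print('wall tgt',t); plan([*t,-4],F[2]+np.pi/2)
E
```

```text
t 5.7 pos [618.9 368.5  -2.3] rv [-0.003  0.001  0.002] shift before rot mm [ -0.4   1.5 -22.3] after rot [ -0.4   1.6 -22.3] w 2.5 F [ 0.4  0.5 -1.4]
wall tgt [504.18959315 371.4987013 ]
t 5.7 pos [618.9 368.5  -2.3] rv [-0.003  0.001  0.161] shift before rot mm [-16.8 113.5   1.5] after rot [  1.6 114.7   1.7] w 2.5 F [ 0.4  0.5 -1.4]
```

Request:
drive_tool([
  [[0, 0, 0, 0, 0, 0, 0.05], [0, 0, 0, 0, 0, 0, 0.05], [0, 0, 0, 0, 0, 0, 0.05], [0, 0, 0, 0, 0, 0, 0], [0, 0, 0.008, 0, 0, 0, 0], [0, 0, 0.01, 0, 0, 0, 0], [0, 0, 0.01, 0, 0, 0, 0], [0, 0, 0.01, 0, 0, 0, 0], [0, 0, 0.01, 0, 0, 0, 0], [0, 0, 0.01, 0, 0, 0, 0], [0, 0, 0.008, 0, 0, 0, 0], [0, 0, 0, 0, 0, 0, 0]],
])

```text
clock: 6.9
position: [545.2, 369.9, -2.4]
ee_rot: [-0.696, 0.718, -0.0, 0.0]
contact_force: [-0.1, 0.3, -1.4]
gripper_width: 2.4
```

```bash
python3 - <<'E'
from h import *
t=W(69+5+15,4-63); print('wall tgt',t); plan([*t,-2],F[2]+np.pi/2)
im,d=snap('top','top3')
cv2.imwrite('pics/c9.png',cv2.resize(np.clip(im[120:250,170:310,::-1].astype(float)*1.5,0,255).astype(np.uint8),(646,600),interpolation=cv2.INTER_CUBIC))
im,d=snap('side','side4')
cv2.imwrite('pics/c10.png',cv2.resize(np.clip(im[110:250,170:310,::-1].astype(float)*2,0,255).astype(np.uint8),(600,600),interpolation=cv2.INTER_CUBIC))
E
```

```text
wall tgt [504.18959315 371.4987013 ]
t 6.9 pos [545.2 369.9  -2.4] rv [-0.001 -0.001  0.01 ] shift before rot mm [-0.4 41.1 -0.4] after rot [ 0.  41.1 -0.4] w 2.4 F [-0.1  0.3 -1.4]
```

View pics/c9.png

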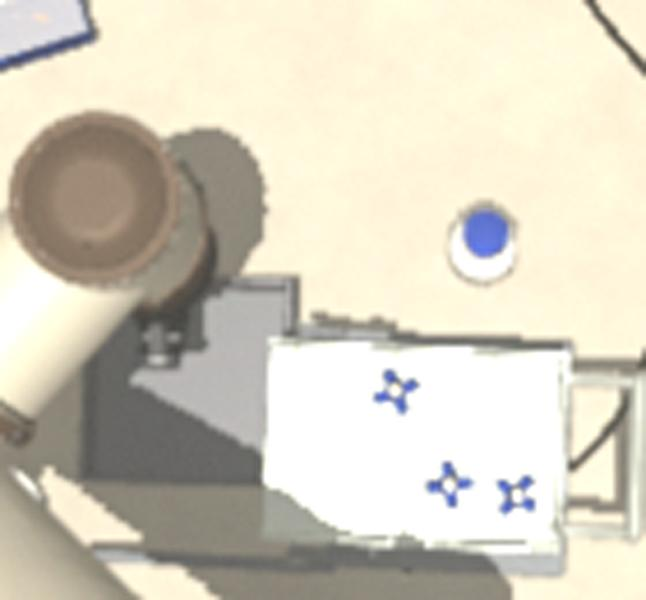

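View pics/c10.png

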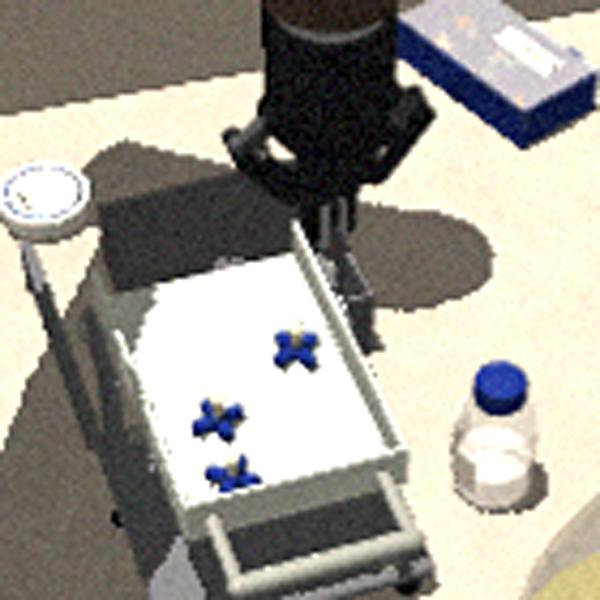

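```bash
python3 - <<'E'
from h import *
s=140/646;k=130/600
for q in((298,278),(83,478)):
    w=atz('top',170+q[0]*s,120+q[1]*k,48); print(w.round(), (R2(F[2]).T@(w[:2]-F[:2])).round(1))
E
```

```text
[542. 290.  48.] [   9.4 -100.3]
[418. 424.  48.] [138.2  28.9]
```

Request:
drive_tool([
  [[0, 0, 0.008, 0, 0, 0, 0.01], [0, 0, 0.008, 0, 0, 0, 0], [0, 0, 0.007, 0, 0, 0, 0], [0, 0, 0.006, 0, 0, 0, 0], [0, 0, 0.005, 0, 0, 0, 0], [0, 0, 0.003, 0, 0, 0, 0], [0, 0, 0, 0, 0, 0, 0]],
])

```text
clock: 7.7
position: [507.5, 371.6, -2.3]
ee_rot: [-0.692, 0.722, -0.001, 0.001]
contact_force: [-0.1, 0.0, -0.7]
gripper_width: 2.5
```

```bash
python3 - <<'E'
from h import *
t=W(69+5+15,4-63); print('wall tgt',t); plan([*t,-2],F[2]+np.pi/2)
im,d=snap('top','top4')
cv2.imwrite('pics/c9.png',cv2.resize(np.clip(im[120:250,170:310,::-1].astype(float)*1.5,0,255).astype(np.uint8),(646,600),interpolation=cv2.INTER_CUBIC))
E
```

```text
wall tgt [504.18959315 371.4987013 ]
t 7.7 pos [507.5 371.6  -2.3] rv [-0.003  0.001 -0.002] shift before rot mm [ 0.3  3.3 -0.3] after rot [ 0.3  3.3 -0.3] w 2.5 F [-0.1  0.  -0.7]
```

View pics/c9.png

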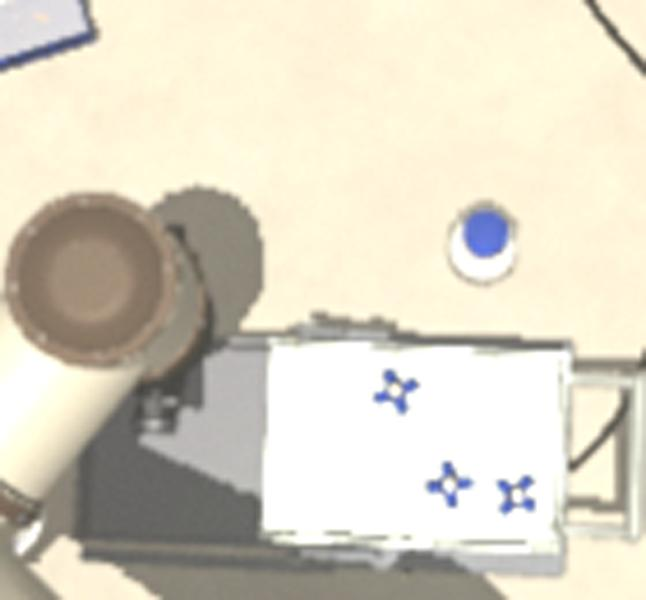

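Request:
drive_tool([
  [[0, 0, 0.002, 0, 0, 0, 0], [0, 0, 0.001, 0, 0, 0, 0], [0, 0, 0, 0, 0, 0, 0], [0.2, 0, 0, 0, 0, 0, 0], [0.45, 0, 0, 0, 0, 0, 0], [0.45, 0, 0, 0, 0, 0, 0], [0.45, 0, 0, 0, 0, 0, 0], [0.45, 0, 0, -0.01, 0, 0, 0], [0.45, 0, 0, -0.015, 0, 0, 0], [0.45, 0, 0, -0.02, 0, 0, 0], [0.45, 0, 0, -0.03, 0, 0, 0], [0.45, 0, 0, -0.03, 0, 0, 0], [0.45, 0, 0, -0.03, 0, 0, 0], [0.45, 0, 0, -0.03, 0, 0, 0], [0.45, 0, 0, -0.02, 0, 0, 0], [0.45, 0, 0, 0, 0, 0, 0]],
])

```text
clock: 9.35
position: [505.0, 371.3, 196.3]
ee_rot: [-0.692, 0.722, -0.001, 0.003]
contact_force: [-0.5, -1.0, -0.3]
gripper_width: 38.5
```

```bash
python3 - <<'E'
from h import *
t=W(-200,0); print('handle',t); plan([*t,180],F[2])
im,d=snap('top','top5')
cv2.imwrite('pics/c9.png',cv2.resize(np.clip(im[120:250,170:310,::-1].astype(float)*1.5,0,255).astype(np.uint8),(646,600),interpolation=cv2.INTER_CUBIC))
im,d=snap('side','side5')
cv2.imwrite('pics/c10.png',cv2.resize(np.clip(im[110:250,170:310,::-1].astype(float)*2,0,255).astype(np.uint8),(600,600),interpolation=cv2.INTER_CUBIC))
E
```

```text
handle [433.77864812  85.06494138]
t 9.35 pos [505.  371.3 196.3] rv [-0.003  0.007  1.568] shift before rot mm [289.   59.1  15.2] after rot [  59.8 -288.8   16.3] w 38.5 F [-0.5 -1.  -0.3]
```

View pics/c9.png

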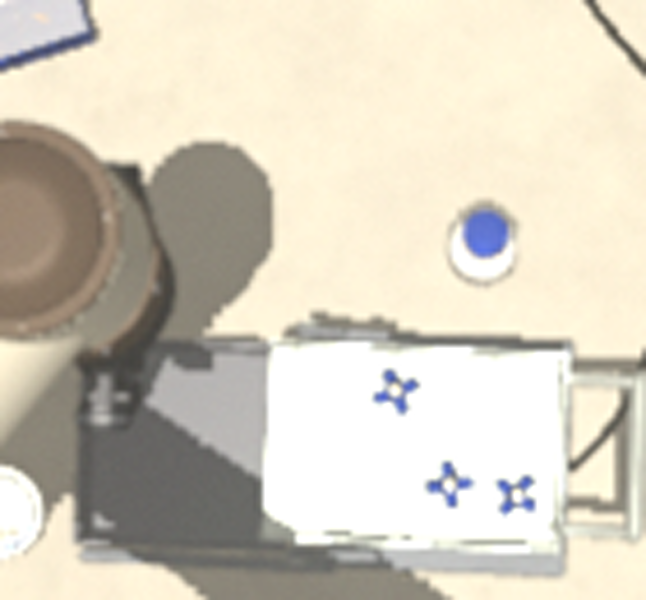

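View pics/c10.png

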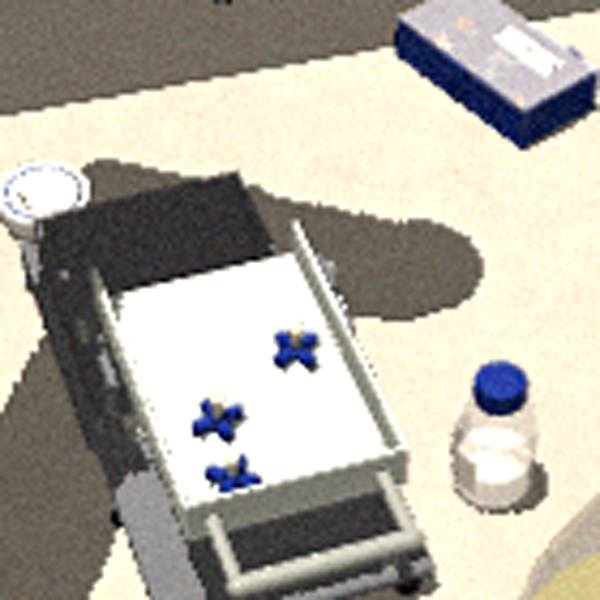

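```bash
python3 - <<'E'
from h import *
z=np.load('pics/top5.npz'); im=z['im'];d=z['d']
cv2.imwrite('pics/c11.png',cv2.resize(im[185:245,280:330,::-1],(500,600),interpolation=cv2.INTER_CUBIC))
for v in range(200,232,4): print(v,[ (u,*atd('top',u,v,d[v,u]).round().astype(int).tolist()) for u in range(302,313)if atd('top',u,v,d[v,u])[2]>90])
z=np.load('pics/side5.npz'); im=z['im'];
cv2.imwrite('pics/c12.png',cv2.resize(im[210:260,205:285,::-1],(800,500),interpolation=cv2.INTER_CUBIC))
print(arm.read_state()['joints'])
u,v=350,171; print('flask',atd('top',u,v,np.load('pics/top5.npz')['d'][v,u]))
E
```

```text
200 [(307, 480, 88, 105), (308, 480, 85, 104), (309, 480, 82, 104)]
204 [(306, 469, 90, 100), (307, 469, 89, 108), (308, 469, 86, 107), (309, 469, 83, 107), (310, 469, 80, 104)]
208 [(306, 458, 91, 108), (307, 458, 88, 105), (308, 458, 86, 105), (309, 458, 83, 107), (311, 388, 214, 1385)]
212 [(306, 447, 91, 107), (307, 447, 88, 104), (308, 447, 86, 109), (309, 447, 83, 106)]
216 [(306, 436, 91, 104), (307, 436, 88, 103), (308, 436, 86, 105), (309, 436, 83, 105)]
220 [(306, 425, 91, 104), (307, 425, 89, 110), (308, 425, 86, 110), (309, 425, 84, 108)]
224 [(305, 414, 94, 102), (306, 414, 92, 105), (307, 414, 89, 105), (308, 414, 87, 111), (309, 414, 83, 105)]
228 [(305, 403, 94, 100), (306, 403, 92, 103), (307, 403, 89, 107), (308, 403, 86, 105), (309, 403, 83, 104)]
[ 0.89368028  0.38899146 -0.0039191   0.00224883 -1.17824626 -0.93763713]
flask [540.65155942  -5.38316416 247.99367421]
```

View pics/c11.png

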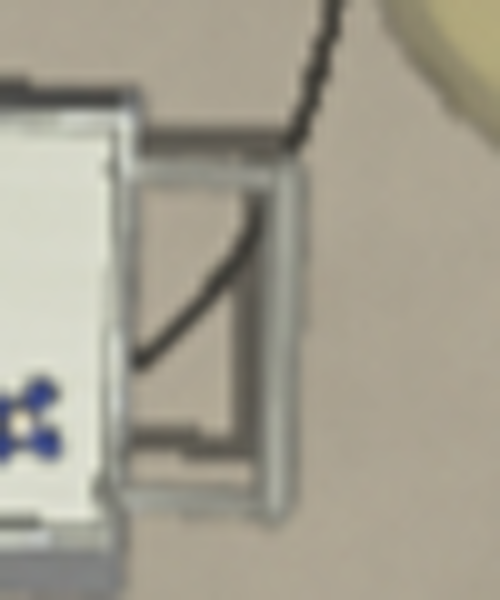

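View pics/c12.png

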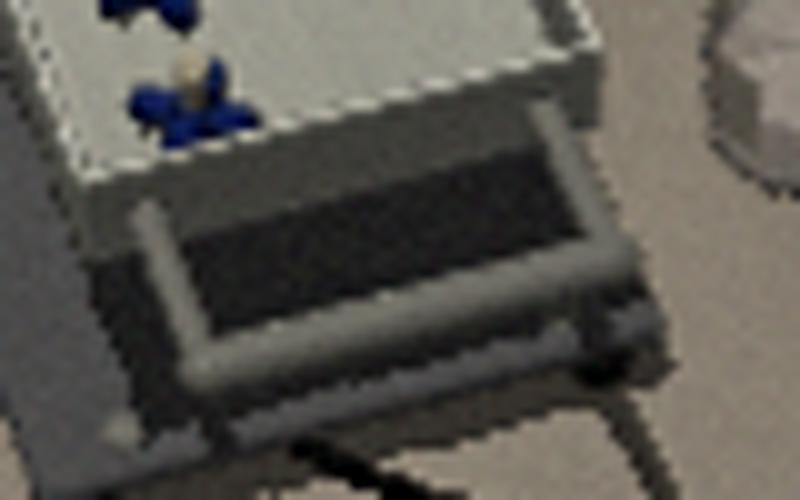

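Request:
drive_tool([
  [[0.45, 0, 0, 0, 0, 0, 0.14], [0.45, 0, 0, 0, 0, 0, 0.14], [0.45, 0, 0, 0, 0, 0, 0.14], [0.45, 0, 0, 0, 0, 0, 0.14], [0.45, 0, 0, 0, 0, 0, 0.14], [0.45, 0, 0, 0, 0, 0, 0.14], [0.45, 0, 0, 0, 0, 0, 0.14], [0.45, 0, 0, 0, 0, 0, 0.14], [0.45, 0, 0, 0, 0, 0, 0.14], [0.45, 0, 0, 0, 0, 0, 0.14], [0.45, 0, 0, 0, 0, 0, 0.12], [0.45, 0, 0, 0, 0, 0, 0]],
])

```text
clock: 10.65
position: [492.8, 360.6, 168.1]
ee_rot: [0.029, 0.999, -0.017, -0.016]
contact_force: [-0.2, -1.0, -0.4]
gripper_width: 38.6
```

```bash
python3 - <<'E'
from h import *
plan([438,87,190],F[2])
E
```

```text
t 10.65 pos [492.8 360.6 168.1] rv [-0.034 -0.031 -0.019] shift before rot mm [  39.3 -276.9  -11.1] after rot [  43.9 -275.5  -21.9] w 38.6 F [-0.2 -1.  -0.4]
```

Request:
drive_tool([
  [[0.45, 0, 0, -0.015, -0.034, -0.031, -0.019], [0.45, 0.002, -0.01, -0.015, 0, 0, 0], [0.45, 0.005, -0.03, 0, 0, 0, 0], [0.45, 0.005, -0.03, 0, 0, 0, 0], [0.45, 0.005, -0.03, 0, 0, 0, 0], [0.45, 0.005, -0.03, 0, 0, 0, 0], [0.45, 0.005, -0.03, 0, 0, 0, 0], [0.45, 0.005, -0.03, 0, 0, 0, 0], [0.45, 0.005, -0.03, 0, 0, 0, 0], [0.45, 0.005, -0.025, 0, 0, 0, 0], [0.45, 0, -0.01, 0, 0, 0, 0], [0.45, 0, 0, 0, 0, 0, 0]],
])

```text
clock: 11.85
position: [436.5, 91.5, 198.2]
ee_rot: [0.009, 1.0, -0.006, -0.007]
contact_force: [-0.0, 0.2, -0.9]
gripper_width: 38.1
```

```bash
python3 - <<'E'
from h import *
plan([438,87,140],F[2])
E
```

```text
t 11.85 pos [436.5  91.5 198.2] rv [-0.013 -0.014  0.021] shift before rot mm [-2.5 -3.7 58.2] after rot [-1.7 -4.4 58.2] w 38.1 F [-0.   0.2 -0.9]
```

Request:
drive_tool([
  [[0.45, -0.002, -0.0045, 0.01, -0.013, -0.014, 0.021], [0.45, 0, 0, 0.02, 0, 0, 0], [0.45, 0, 0, 0.02, 0, 0, 0], [0.45, 0, 0, 0.015, 0, 0, 0], [0.45, 0, 0, 0, 0, 0, 0], [0.45, 0, 0, 0, 0, 0, 0]],
])

```text
clock: 12.45
position: [441.7, 90.8, 132.8]
ee_rot: [0.017, 1.0, 0.001, 0.002]
contact_force: [1.0, 0.0, 0.8]
gripper_width: 38.5
```

```bash
python3 - <<'E'
from h import *
plan([438,87,90],F[2])
im,d=snap('side','side6')
cv2.imwrite('pics/c12.png',cv2.resize(np.clip(im[150:270,180:300,::-1].astype(float)*2,0,255).astype(np.uint8),(600,600),interpolation=cv2.INTER_CUBIC))
im,d=snap('top','top6')
cv2.imwrite('pics/c13.png',cv2.resize(np.clip(im[150:270,230:350,::-1].astype(float)*1.5,0,255).astype(np.uint8),(600,600),interpolation=cv2.INTER_CUBIC))
E
```

```text
t 12.45 pos [441.7  90.8 132.8] rv [0.002 0.003 0.006] shift before rot mm [ 3.7 -4.  42.7] after rot [ 3.5 -3.9 42.8] w 38.5 F [1.  0.  0.8]
```

View pics/c12.png

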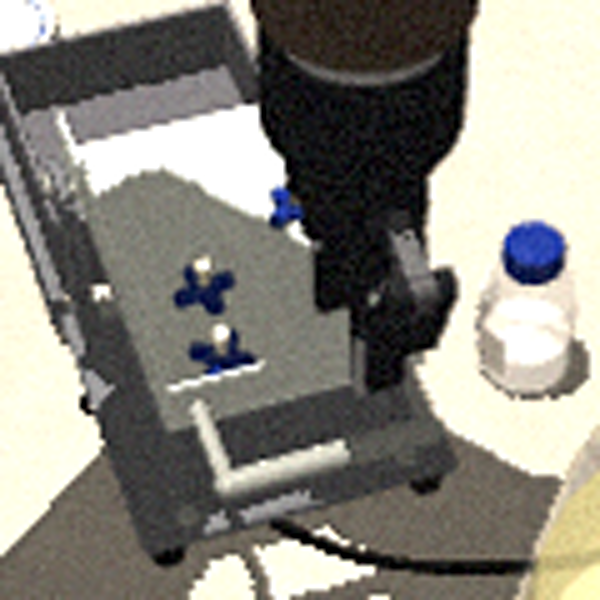

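View pics/c13.png

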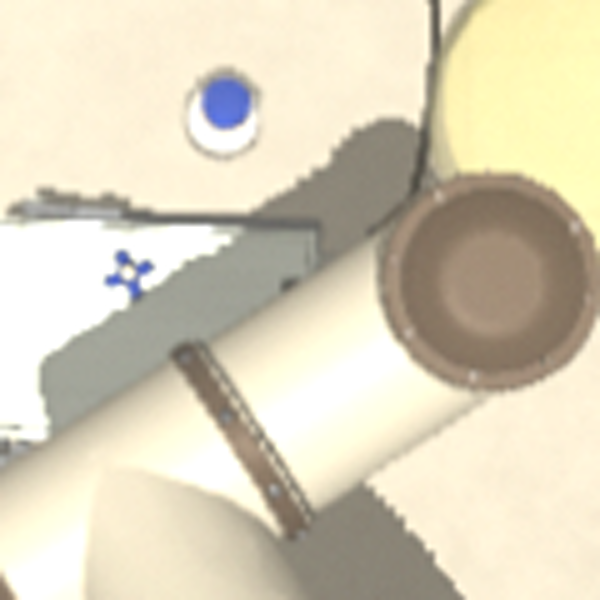

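```bash
cat >> h.py <<'E'
def cloud(f,n):
    z=np.load(f'pics/{f}.npz'); d=z['d']; H,Wd=d.shape
    uu,vv=np.meshgrid(np.arange(Wd),np.arange(H)); p,fo=K(n)
    x=(uu-p['cx'])/fo;y=(vv-p['cy'])/fo;a,b=x,y
    for _ in range(10): s=1+p['k1']*(a*a+b*b);a,b=x/s,y/s
    T=np.array(p['world_from_camera'])
    return np.stack([a*d,b*d,d],-1)@T[:3,:3].T+T[:3,3],d>0
E
python3 - <<'E'
from h import *
P,ok=cloud('side6','side')
m=ok&(np.hypot(P[...,0]-441,P[...,1]-90)<50)
for lo in range(90,220,8):
    k=m&(P[...,2]>=lo)&(P[...,2]<lo+8)
    if k.sum(): print(lo,k.sum(),np.percentile(P[k],50,0).round(),P[k].min(0).round(),P[k].max(0).round())
im=np.load('pics/side6.npz')['im']
for v in range(215,232,2): print(v,[(u,*P[v,u].round().astype(int).tolist()) for u in range(249,264,3)])
E
```

```text
90 56 [433. 131.  95.] [404.  80.  90.] [474. 135.  98.]
98 265 [438.  86. 103.] [391.  78.  98.] [479. 133. 106.]
106 71 [437. 131. 108.] [392.  81. 106.] [477. 135. 114.]
114 11 [435. 132. 115.] [420. 129. 114.] [450. 134. 118.]
162 17 [434. 109. 167.] [430.  64. 163.] [445. 116. 170.]
170 38 [436.  67. 175.] [429.  57. 170.] [451. 115. 178.]
178 40 [434.  66. 182.] [428.  56. 178.] [451. 115. 186.]
186 39 [433.  64. 189.] [428.  54. 186.] [449. 114. 194.]
194 20 [432. 110. 197.] [429.  63. 194.] [436. 116. 202.]
202 13 [432. 112. 204.] [428.  59. 202.] [436. 124. 210.]
210 48 [430.  61. 214.] [426.  40. 210.] [443. 138. 218.]
218 31 [430.  62. 221.] [425.  41. 218.] [446. 135. 226.]
215 [(249, 465, 159, 90), (252, 428, 57, 215), (255, 428, 42, 232), (258, 427, 28, 247), (261, 434, 30, 242)]
217 [(249, 463, 153, 90), (252, 429, 59, 208), (255, 427, 40, 229), (258, 429, 32, 237), (261, 436, 34, 232)]
219 [(249, 453, 130, 113), (252, 431, 63, 197), (255, 427, 41, 221), (258, 431, 36, 226), (261, 439, 41, 217)]
221 [(249, 453, 130, 106), (252, 432, 64, 188), (255, 428, 42, 215), (258, 433, 40, 215), (261, 451, 66, 178)]
223 [(249, 454, 131, 98), (252, 432, 66, 180), (255, 435, 58, 188), (258, 441, 57, 187), (261, 451, 65, 173)]
225 [(249, 454, 132, 91), (252, 432, 66, 174), (255, 435, 57, 183), (258, 442, 58, 178), (261, 474, 113, 102)]
227 [(249, 456, 136, 78), (252, 433, 66, 168), (255, 435, 58, 176), (258, 494, 171, 21), (261, 471, 107, 104)]
229 [(249, 456, 135, 72), (252, 462, 133, 71), (255, 470, 135, 65), (258, 492, 165, 21), (261, 499, 164, 19)]
231 [(249, 456, 136, 64), (252, 462, 132, 66), (255, 471, 135, 58), (258, 489, 160, 21), (261, 495, 156, 23)]
```

Request:
drive_tool([
  [[0.4, 0.0035, -0.004, 0, 0.002, 0.003, 0.006], [0.4, 0, 0, 0.008, 0, 0, 0], [0.4, 0, 0, 0.01, 0, 0, 0], [0.4, 0, 0, 0.008, 0, 0, 0], [0.4, 0, 0, 0, 0, 0, 0], [0.4, 0, 0, 0, 0, 0, 0]],
])

```text
clock: 13.15
position: [438.7, 87.2, 106.4]
ee_rot: [0.02, 1.0, 0.001, 0.002]
contact_force: [0.3, 0.3, -0.0]
gripper_width: 33.9
```

```bash
python3 - <<'E'
from h import *
plan([438,87,54],F[2])
E
```

```text
t 13.15 pos [438.7  87.2 106.4] rv [ 0.002  0.003 -0.001] shift before rot mm [ 0.8 -0.3 52.4] after rot [ 0.6 -0.2 52.4] w 33.9 F [ 0.3  0.3 -0. ]
```

Request:
drive_tool([
  [[0.4, 0, 0, 0.008, 0.002, 0.003, 0], [0.4, 0, 0, 0.008, 0, 0, 0], [0.4, 0, 0, 0.008, 0, 0, 0], [0.4, 0, 0, 0.008, 0, 0, 0], [0.4, 0, 0, 0.008, 0, 0, 0], [0.4, 0, 0, 0.006, 0, 0, 0], [0.4, 0, 0, 0, 0, 0, 0], [0.4, 0, 0, 0, 0, 0, 0]],
])

```text
clock: 13.95
position: [438.6, 87.1, 55.8]
ee_rot: [0.02, 1.0, -0.0, -0.0]
contact_force: [0.2, -0.0, 0.3]
gripper_width: 34.6
```

```bash
python3 - <<'E'
from h import *
plan([438,87,54],F[2])
im,d=snap('side','side7')
cv2.imwrite('pics/c14.png',cv2.resize(np.clip(im[180:270,200:290,::-1].astype(float)*2.5,0,255).astype(np.uint8),(600,600),interpolation=cv2.INTER_CUBIC))
E
```

```text
t 13.95 pos [438.6  87.1  55.8] rv [-0.001 -0.001 -0.001] shift before rot mm [ 0.6 -0.1  1.8] after rot [ 0.6 -0.1  1.8] w 34.6 F [ 0.2 -0.   0.3]
```

View pics/c14.png

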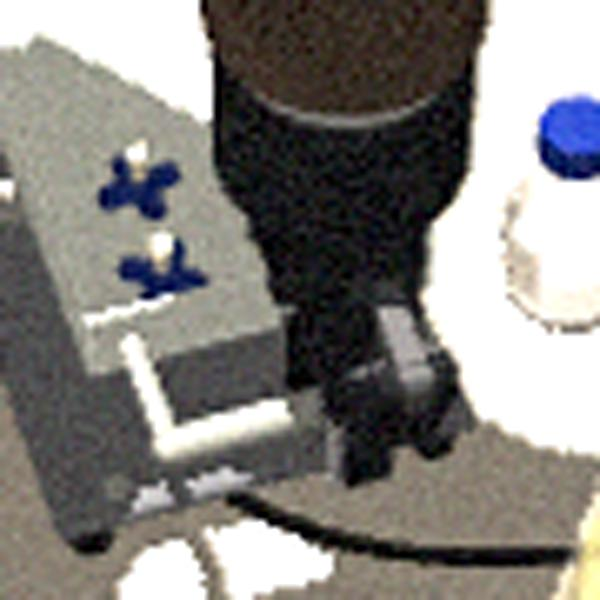

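Request:
drive_tool([
  [[0.3, 0, 0, 0, 0, 0, 0], [0.2, 0, 0, 0, 0, 0, 0], [0, 0, 0, 0, 0, 0, 0], [0, 0, 0, 0, 0, 0, 0], [0, 0, 0, 0, 0, 0, 0], [0, 0, 0, 0, 0, 0, 0]],
])

```text
clock: 14.6
position: [439.3, 88.0, 56.7]
ee_rot: [0.021, 1.0, 0.001, 0.001]
contact_force: [0.2, -0.5, -1.7]
gripper_width: 9.6
```

```bash
python3 - <<'E'
from h import *
plan([438,87,54],F[2])
p=arm.read_state()['position']; ux=R2(F[2])@[1,0]
for th in np.arange(0,1.11,.1):
    dx=-200*np.cos(th)+10*np.sin(th)+200; dz=200*np.sin(th)+10*np.cos(th)-10
    print(round(th,2),round(dx,1),round(dz,1))
im,d=snap('side','side8')
cv2.imwrite('pics/c14.png',cv2.resize(np.clip(im[180:270,200:290,::-1].astype(float)*2.5,0,255).astype(np.uint8),(600,600),interpolation=cv2.INTER_CUBIC))
r=Ro.from_quat(arm.read_state()['ee_rot']).as_matrix(); print(r.round(2), ux)
E
```

```text
t 14.6 pos [439.3  88.   56.7] rv [ 0.002  0.001 -0.002] shift before rot mm [ 1.2 -1.   2.7] after rot [ 1.2 -1.   2.7] w 9.6 F [ 0.2 -0.5 -1.7]
0.0 0.0 0.0
0.1 2.0 19.9
0.2 6.0 39.5
0.3 11.9 58.7
0.4 19.7 77.1
0.5 29.3 94.7
0.6 40.6 111.2
0.7 53.5 126.5
0.8 67.8 140.4
0.9 83.5 152.9
1.0 100.4 163.7
1.1 118.2 172.8
[[-1.    0.04  0.  ]
 [ 0.04  1.    0.  ]
 [-0.    0.   -1.  ]] [0.03964474 0.99921384]
```

View pics/c14.png

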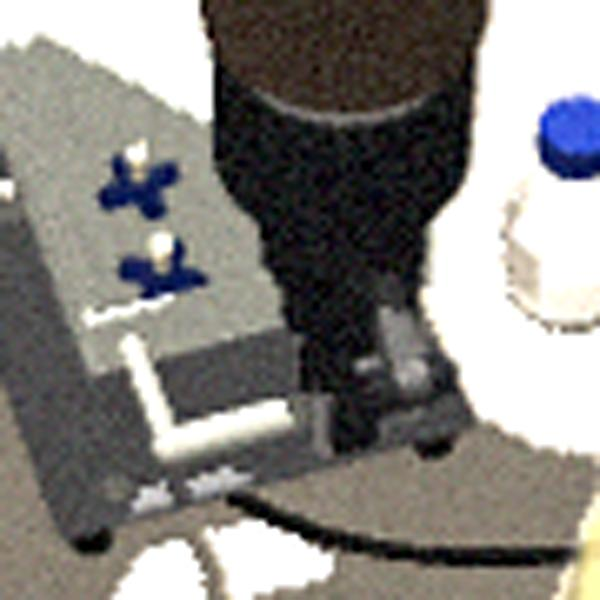

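Request:
drive_tool([
  [[0, 0, 0, -0.006, 0, 0, 0], [0, 0, 0.001, -0.01, 0, 0, 0], [0, 0, 0.002, -0.01, 0, 0, 0], [0, 0, 0.002, -0.01, 0, 0, 0], [0, 0, 0.002, -0.01, 0, 0, 0], [0, 0, 0.003, -0.01, 0, 0, 0], [0, 0, 0, 0, 0, 0, 0]],
])

```text
clock: 15.35
position: [440.0, 100.3, 118.0]
ee_rot: [0.021, 1.0, 0.002, 0.002]
contact_force: [0.3, 1.1, -2.4]
gripper_width: 9.7
```

```bash
cat >> h.py <<'E'
def tilt():
    s=arm.read_state(); d=s['position']-np.array([439.3,88,56.7]); x=d[:2]@(R2(F[2])@[1,0]); 
    th=np.arctan2(d[2]+10,200-x)-np.arctan2(10,200); rr=np.hypot(d[2]+10,200-x)
    print('t',s['clock'].__round__(2),'x',round(x,1),'z',round(d[2],1),'lat',round(d[:2]@(R2(F[2])@[0,1]),1),'tilt',round(th,3),'r-200.2',round(rr-200.25,1),'w',round(s['gripper_width'],1),'F',s['contact_force'].round(1),'up',Ro.from_quat(s['ee_rot']).as_matrix()[:,2].round(3))
E
python3 - <<'E'
from h import *
tilt(); plan([439,88,56],F[2])
im,d=snap('side','side9')
cv2.imwrite('pics/c14.png',cv2.resize(np.clip(im[130:270,170:310,::-1].astype(float)*2,0,255).astype(np.uint8),(600,600),interpolation=cv2.INTER_CUBIC))
E
```

```text
t 15.35 x 12.3 z 61.3 lat -0.2 tilt 0.313 r-200.2 0.5 w 9.7 F [ 0.3  1.1 -2.4] up [ 0.003  0.005 -1.   ]
t 15.35 pos [440.  100.3 118. ] rv [ 0.005  0.003 -0.003] shift before rot mm [  0.7 -12.6  61.9] after rot [  0.5 -12.3  62. ] w 9.7 F [ 0.3  1.1 -2.4]
```

View pics/c14.png

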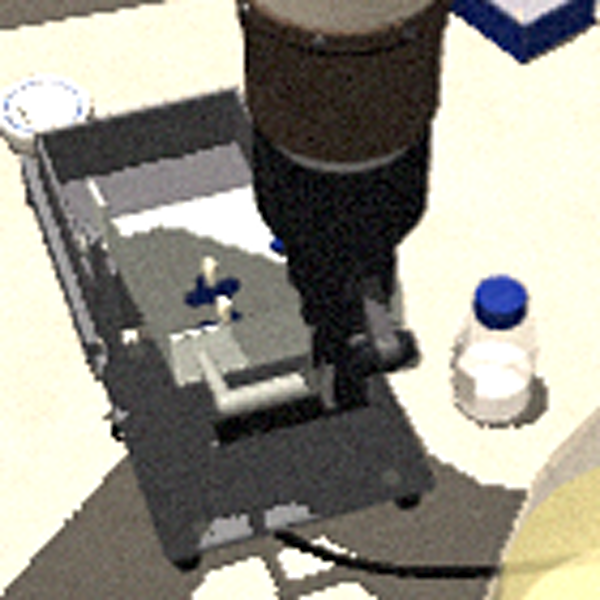

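Request:
drive_tool([
  [[0, 0, 0.003, -0.008, 0, 0, 0], [0, 0, 0.003, -0.008, 0, 0, 0], [0, 0, 0.003, -0.008, 0, 0, 0], [0, 0, 0.004, -0.008, 0, 0, 0], [0, 0, 0.004, -0.007, 0, 0, 0], [0, 0, 0.004, -0.007, 0, 0, 0], [0, 0, 0.004, -0.007, 0, 0, 0], [0, 0, 0, 0, 0, 0, 0], [0, 0, 0, 0, 0, 0, 0]],
])

```text
clock: 16.3
position: [441.6, 130.4, 173.3]
ee_rot: [0.021, 1.0, 0.005, 0.002]
contact_force: [3.2, 2.3, -6.1]
gripper_width: 9.3
```

```bash
python3 - <<'E'
from h import *
tilt()
im,d=snap('side','side10')
cv2.imwrite('pics/c15.png',cv2.resize(np.clip(im[130:270,170:310,::-1].astype(float)*2,0,255).astype(np.uint8),(600,600),interpolation=cv2.INTER_CUBIC))
E
```

```text
t 16.3 x 42.5 z 116.6 lat -0.6 tilt 0.627 r-200.2 1.9 w 9.3 F [ 3.2  2.3 -6.1] up [ 0.005  0.011 -1.   ]
```

View pics/c15.png

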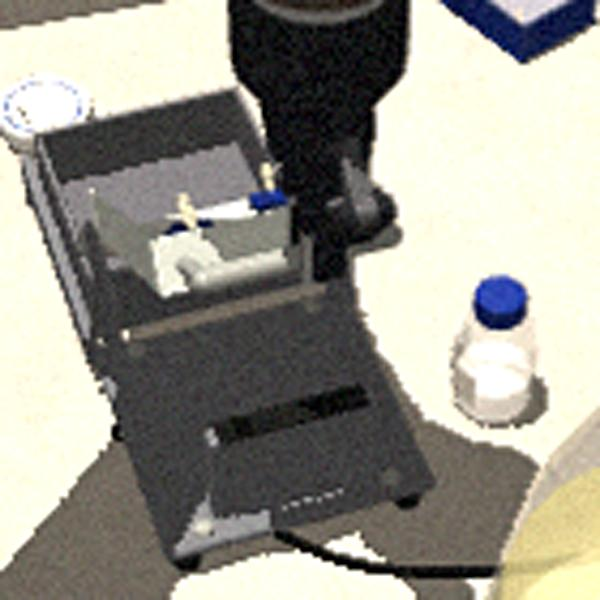

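Request:
drive_tool([
  [[0, 0, 0.004, -0.004, 0, 0, 0], [0, 0, 0.004, -0.004, 0, 0, 0], [0, 0, 0.004, -0.004, 0, 0, 0], [0, 0, 0.004, -0.004, 0, 0, 0], [0, 0, 0.003, -0.003, 0, 0, 0], [0, 0, 0, 0, 0, 0, 0], [0, 0, 0, 0, 0, 0, 0], [0, 0, 0, 0, 0, 0, 0], [0, 0, 0, 0, 0, 0, 0]],
])

```text
clock: 17.25
position: [442.6, 149.0, 195.0]
ee_rot: [0.022, 1.0, 0.004, 0.002]
contact_force: [3.2, 1.4, -4.2]
gripper_width: 9.5
```

```bash
python3 - <<'E'
from h import *
tilt()
im,d=snap('side','side11')
cv2.imwrite('pics/c15.png',cv2.resize(np.clip(im[130:270,170:310,::-1].astype(float)*2,0,255).astype(np.uint8),(600,600),interpolation=cv2.INTER_CUBIC))
im,d=snap('top','top11')
cv2.imwrite('pics/c16.png',cv2.resize(np.clip(im[120:250,170:310,::-1].astype(float)*1.5,0,255).astype(np.uint8),(646,600),interpolation=cv2.INTER_CUBIC))
E
```

```text
t 17.25 x 61.1 z 138.3 lat -0.9 tilt 0.768 r-200.2 3.0 w 9.5 F [ 3.2  1.4 -4.2] up [ 0.005  0.008 -1.   ]
```

View pics/c15.png

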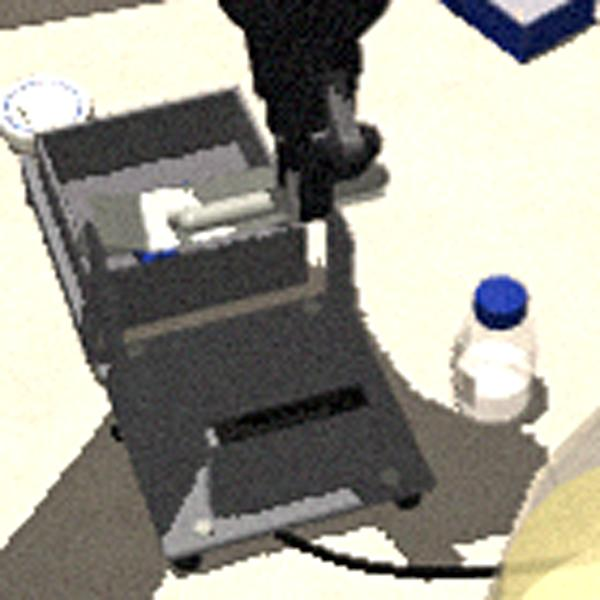

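View pics/c16.png

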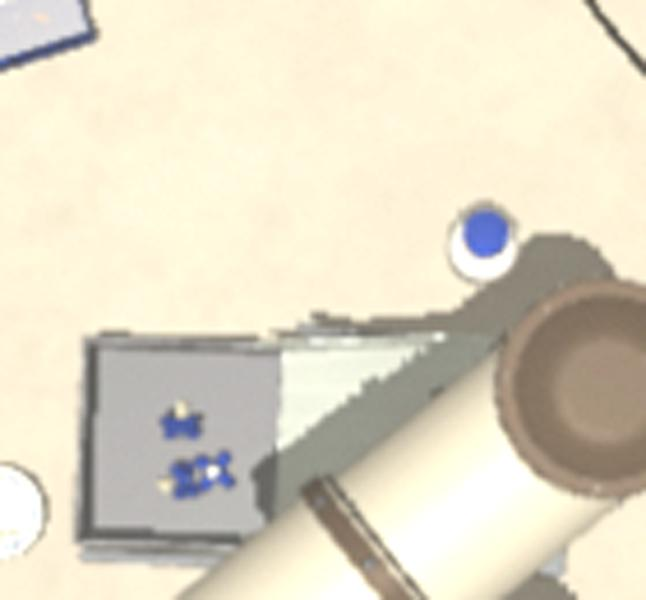

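Request:
drive_tool([
  [[0, 0, -0.003, 0.003, 0, 0, 0], [0, 0, -0.006, 0.006, 0, 0, 0], [0, 0, -0.005, 0.006, 0, 0, 0], [0, 0, -0.005, 0.006, 0, 0, 0], [0, 0, -0.005, 0.006, 0, 0, 0], [0, 0, -0.005, 0.007, 0, 0, 0], [0, 0, -0.004, 0.007, 0, 0, 0], [0, 0, -0.004, 0.007, 0, 0, 0], [0, 0, -0.003, 0.007, 0, 0, 0], [0, 0, 0, 0, 0, 0, 0]],
])

```text
clock: 18.35
position: [440.4, 106.3, 135.7]
ee_rot: [0.022, 1.0, 0.005, 0.002]
contact_force: [0.1, 2.4, 0.2]
gripper_width: 9.5
```

```bash
python3 - <<'E'
from h import *
tilt(); plan([439.3,88,56.7],F[2])
E
```

```text
t 18.35 x 18.4 z 79.0 lat -0.4 tilt 0.406 r-200.2 2.0 w 9.5 F [0.1 2.4 0.2] up [ 0.005  0.011 -1.   ]
t 18.35 pos [440.4 106.3 135.7] rv [ 0.011  0.005 -0.005] shift before rot mm [  0.7 -19.2  78.8] after rot [  0.4 -18.4  79. ] w 9.5 F [0.1 2.4 0.2]
```

Request:
drive_tool([
  [[0, 0, -0.003, 0.006, 0, 0, 0], [0, 0, -0.003, 0.008, 0, 0, 0], [0, 0, -0.003, 0.008, 0, 0, 0], [0, 0, -0.002, 0.008, 0, 0, 0], [0, 0, -0.002, 0.008, 0, 0, 0], [0, 0, -0.001, 0.007, 0, 0, 0], [0, 0, -0.001, 0.005, 0, 0, 0], [0, 0, 0, 0, 0, 0, 0], [0, 0, 0, 0, 0, 0, 0]],
])

```text
clock: 19.25
position: [439.5, 89.7, 80.6]
ee_rot: [0.022, 1.0, 0.004, 0.001]
contact_force: [-0.1, 1.5, -0.7]
gripper_width: 9.1
```

```bash
python3 - <<'E'
from h import *
tilt(); plan([439.3,88,56.7],F[2])
E
```

```text
t 19.25 x 1.7 z 23.9 lat -0.1 tilt 0.119 r-200.2 0.9 w 9.1 F [-0.1  1.5 -0.7] up [ 0.003  0.008 -1.   ]
t 19.25 pos [439.5  89.7  80.6] rv [ 0.008  0.003 -0.004] shift before rot mm [ 0.2 -1.9 23.9] after rot [ 0.1 -1.7 23.9] w 9.1 F [-0.1  1.5 -0.7]
```

Slowly down onto the rest.

Request:
drive_tool([
  [[0, 0, -0.001, 0.004, 0, 0, 0], [0, 0, -0.001, 0.004, 0, 0, 0], [0, 0, 0, 0.004, 0, 0, 0], [0, 0, 0, 0.003, 0, 0, 0], [0, 0, 0, 0.003, 0, 0, 0], [0, 0, 0, 0.002, 0, 0, 0], [0, 0, 0, 0, 0, 0, 0], [0, 0, 0, 0, 0, 0, 0]],
])

```text
clock: 20.05
position: [439.4, 88.2, 65.3]
ee_rot: [0.02, 1.0, 0.003, 0.002]
contact_force: [-0.4, 1.3, -1.4]
gripper_width: 8.7
```

```bash
python3 - <<'E'
from h import *
tilt()
E
```

```text
t 20.05 x 0.2 z 8.6 lat -0.1 tilt 0.043 r-200.2 0.4 w 8.7 F [-0.4  1.3 -1.4] up [ 0.004  0.007 -1.   ]
```

Request:
drive_tool([
  [[0, 0, 0, 0.002, 0, 0, 0], [0, 0, 0, 0.002, 0, 0, 0], [0, 0, 0, 0.002, 0, 0, 0], [0, 0, 0, 0.002, 0, 0, 0], [0, 0, 0, 0, 0, 0, 0], [0, 0, 0, 0, 0, 0, 0]],
])

```text
clock: 20.65
position: [439.4, 88.0, 64.9]
ee_rot: [0.019, 1.0, 0.002, 0.002]
contact_force: [-1.4, 0.6, -0.8]
gripper_width: 9.2
```

```bash
python3 - <<'E'
from h import *
tilt()
im,d=snap('side','side12')
cv2.imwrite('pics/c15.png',cv2.resize(np.clip(im[130:270,170:310,::-1].astype(float)*2,0,255).astype(np.uint8),(600,600),interpolation=cv2.INTER_CUBIC))
P,ok=cloud('side12','side')
P8,ok8=cloud('side8','side')
t=R2(F[2]).T@(P[...,:2]-F[:2]).reshape(-1,2).T; t=t.T.reshape(384,512,2)
for n,p in(('now',P),('before',P8)):
    q=(p[...,:2]-F[:2])@R2(F[2]); k=(q[...,0]<-166)&(q[...,0]>-210)&(q[...,1]<45)&(q[...,1]>15)&(p[...,2]>85)&(p[...,2]<115)
    print(n,k.sum(),p[k].mean(0),np.percentile(p[k][:,2],[50,90]))
E
```

```text
t 20.65 x 0.0 z 8.2 lat -0.1 tilt 0.041 r-200.2 0.5 w 9.2 F [-1.4  0.6 -0.8] up [ 0.004  0.004 -1.   ]
now 82 [403.94456623  86.24734218 103.1013738 ] [103.47604823 106.51577729]
before 84 [403.70576256  86.25217837 102.99812277] [103.95452714 105.99975364]
```

View pics/c15.png

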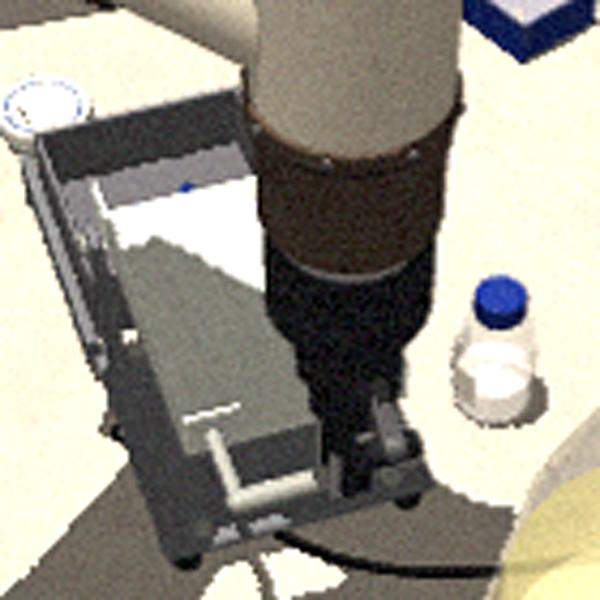

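Request:
drive_tool([
  [[0.2, 0, 0, 0, 0, 0, 0], [0.4, 0, 0, 0, 0, 0, 0], [0.4, 0, 0, 0, 0, 0, 0], [0.4, 0, 0, 0, 0, 0, 0], [0.4, 0, 0, 0, 0, 0, 0]],
])

```text
clock: 21.2
position: [439.5, 86.6, 63.4]
ee_rot: [0.018, 1.0, 0.0, 0.001]
contact_force: [-0.5, 0.0, -0.6]
gripper_width: 34.1
```

```bash
python3 - <<'E'
from h import *
plan([438.5,87,180],F[2])
im,d=snap('side','side13')
cv2.imwrite('pics/c15.png',cv2.resize(np.clip(im[180:270,200:290,::-1].astype(float)*2.5,0,255).astype(np.uint8),(600,600),interpolation=cv2.INTER_CUBIC))
E
```

```text
t 21.2 pos [439.5  86.6  63.4] rv [0.    0.001 0.004] shift before rot mm [   0.8    0.4 -116.6] after rot [   1.     0.3 -116.6] w 34.1 F [-0.5  0.  -0.6]
```

View pics/c15.png

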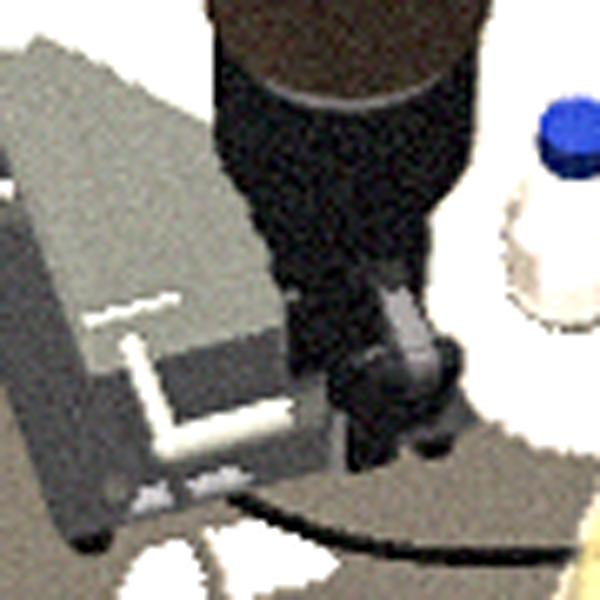

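Clear of the bar; rise vertically.

Request:
drive_tool([
  [[0.4, 0, 0, -0.006, 0, 0, 0], [0.4, 0, 0, -0.01, 0, 0, 0], [0.4, 0, 0, -0.01, 0, 0, 0], [0.4, 0, 0, -0.01, 0, 0, 0], [0.4, 0, 0, -0.015, 0, 0, 0], [0.4, 0, 0, -0.02, 0, 0, 0], [0.4, 0, 0, -0.025, 0, 0, 0], [0.4, 0, 0, -0.025, 0, 0, 0], [0.4, 0, 0, -0.02, 0, 0, 0], [0.4, 0, 0, -0.01, 0, 0, 0], [0.4, 0, 0, 0, 0, 0, 0], [0.4, 0, 0, 0, 0, 0, 0]],
])

```text
clock: 22.45
position: [438.9, 86.4, 228.9]
ee_rot: [0.017, 1.0, 0.002, 0.004]
contact_force: [-0.0, 0.2, -0.2]
gripper_width: 34.2
```

```bash
python3 - <<'E'
from h import *
plan([438.5,87,180],F[2])
im,d=snap('side','side14')
cv2.imwrite('pics/c15.png',cv2.resize(np.clip(im[130:270,170:310,::-1].astype(float)*2,0,255).astype(np.uint8),(600,600),interpolation=cv2.INTER_CUBIC))
im,d=snap('top','top14')
cv2.imwrite('pics/c16.png',cv2.resize(np.clip(im[120:250,170:310,::-1].astype(float)*1.5,0,255).astype(np.uint8),(646,600),interpolation=cv2.INTER_CUBIC))
P,ok=cloud('top14','top'); b=(im[...,2].astype(int)-im[...,0]>40)&ok
q=(P[...,:2]-F[:2])@R2(F[2]); k=b&(q[...,0]>0)&(q[...,0]<150)&(abs(q[...,1])<75)
print(k.sum(),q[k].min(0),q[k].max(0),P[k][:,2].max())
E
```

```text
t 22.45 pos [438.9  86.4 228.9] rv [0.005 0.008 0.005] shift before rot mm [ 0.9  0.3 48.9] after rot [ 0.5  0.6 48.9] w 34.2 F [-0.   0.2 -0.2]
59 [ 51.85350305 -10.48727355] [92.17078333 36.29013264] 30.347374442227647
```

View pics/c15.png

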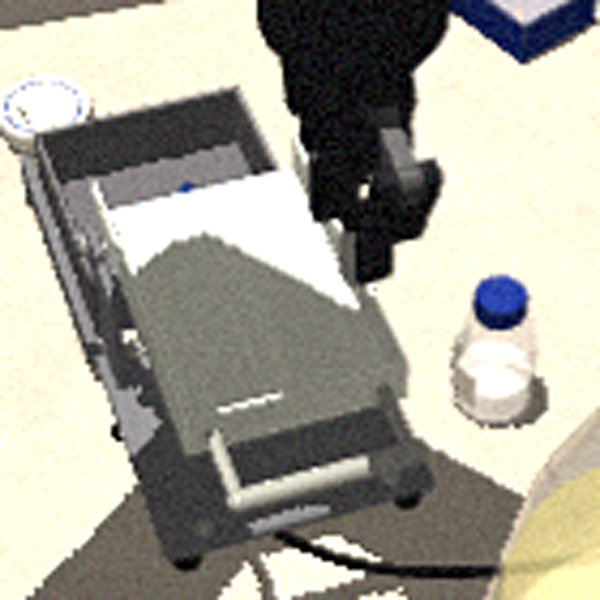

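View pics/c16.png

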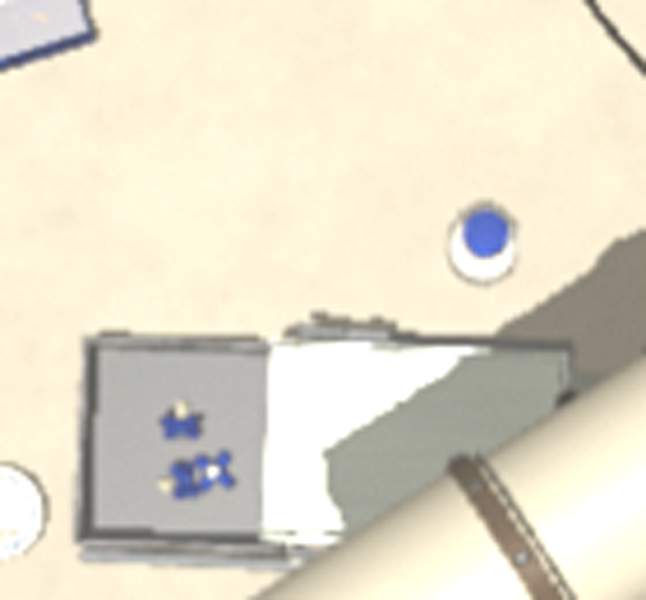

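```bash
python3 -c "
from bench import arm
print(arm.job_done())"
```

```text
the job is handed in; nothing more can be done
None
```

I slid the bin up to the end stop, raised the tray until all three taps had slid into the bin, and lowered it back onto its rest. I handed the job in at about 22.5 s of the 56 s. The hand-in gives no verdict, so the checks below are my own.

- **Bin:** I gripped it by one wall and slid it, turning it square on the way. It ended about 5 mm beyond the dock point in x, within the 25 mm tolerance, with its +y side about 1–2 mm short of the stop by the arm reading. The last top view shows it beside the stop.
- **Tray:** I raised it by the handle bar to about 0.77 rad, at which point the taps were out, then lowered it at roughly 0.4 rad/s.
- **Last checks:** The pictures show all three taps in the bin, with the highest visible point about 30 mm above the table and the rim at 48 mm. The handle bar is back at its starting height within about 0.5 mm. The gripper is well above everything, and the contact force is near zero. The bottle and the dish show no movement in the last pictures. The timer was outside those crops, so I did not re-check it, but the arm never went near it.

Three things disagreed or went wrong:
- **Height reading:** The reported gripper height was about 30 mm lower than the fingertips in the camera images. My first try at the bin wall therefore closed on nothing, touching nothing. After that I worked from the camera offset.
- **Tray tilt:** After lowering, the arm position implied 0.04 rad of tilt because the bar had slipped about 8 mm along the pads. The depth image showed the tray was down.
- **Gripper width:** It read about 2 mm under the true thickness of whatever was held.

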